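# Put the fossil bones on the hotplate to warm

## Robot

A 6-joint arm with a two-finger parallel gripper is mounted at the origin on the work surface. World frame = base frame: x ahead of the robot, y to its left, z up, the work surface at z = 0. Lengths are in m, angles in rad, forces in N, time in s.
With the tool pointing down it reaches from about 0.35 to 0.85 m from the base axis. Payload 8.1 kg.
Tool frame: the origin (TCP) lies at the very end of the fingers, on their centre line; the grasp point (between the pads) lies 19 mm behind it; z points along the fingers, y is the direction in which the jaws open and shut (so a half turn about z gives the same grasp; the last joint's range is limited). The gripper opens to 93 mm and grips with 3 to 60 N. Pads are 15 mm wide; open, the fingers measure 128 mm over their backs; the gripper's body (75 mm by 188 mm) begins 65 mm behind the grasp point.
Start: joints at [1.216, 0.13, 1.488, -0, 1.523, -0.085], TCP at [0.16, 0.578, 0.183] pointing down, gripper open.
Joint ranges: [-2.96, 2.96], [-0.89, 2.26], [0.02, 2.5], [-1.34, 4.48], [0, 2.73], [-2.66, 2.66]. Speed limits (rad/s): [2.39, 2.39, 2.79, 3.14, 3.14, 3.14].

## Interface

Orientations are given as a rotation vector (axis times angle).
In Python, from plant import * gives the robot as it stands.
- The arm moves only by the tool apply_moves, never from a script. Its argument "commands" is one flat list of numbers, 7 for each row, row after row: the shift along the world's x, y, z in cm, then the turn, a rotation vector about the world's x, y, z in rad, then the finger opening in cm, from 0 to 9.3. A call has 1 to 8 rows; each row shifts and turns the pose as measured when the row begins; what a row does not reach is not made up. A row lasts 1/8 s, in which the tool goes at most 62.5 mm and 10.7 degrees, less where a joint would pass 70% of its speed; a pose out of reach is approached as far as the arm can. A call with a gripper value outside its range is refused whole. The fingers move at their own pace and stop on an object; "squeeze" is the grip in N (left out, the last holds). Time passes only in rows, so rows that do not move let the fingers close. It gives the time, the measured TCP pose, the force and the opening at its end, in the units of the state.
- read_state(): the state, without advancing time (a new reading comes with each control period).
- read_camera(name): name is "scene" or "side" or "wrist"; returns (picture, depth): 400x640x3 uint8, blue, green, red; 400x640 float32, m along the optical axis (not along the pixel's ray), 0 where there is no reading.
- camera_model(name): a dict with "intrinsics" (3x3 intrinsics, pixels), "R" (3x3) and "t" (3): a world point X has camera coordinates R X + t. Camera axes: x right, y down, z forward; pixel columns grow to the right and rows downward; lengths in m; the calibration is good to about 2 mm. A picture is of the moment at which its call begins: read the wrist's pose just before it. camera_model takes no time and is no camera call; for the wrist camera it gives the pose at the moment of the call.
- close_job(): hands the job in, once; it reports no verdict.
Trained networks look in the newest picture that a camera, given by its name, has taken for a name from the list of things; names that differ only in an ending like _2 or _b are one class to them, and where a whole thing is asked for, a point or a joint stands for the part that bears it (a point fixed in the world has none). Each returns a list of dicts, best first, with "conf" (0 to 1); they miss things now and then, are a little off and sometimes report something else, mostly with a low value. They report only what shows in the picture. A call takes as long as a camera call. They do not tell look-alikes from the thing itself.
- find_in(query, camera): "point" ([x, y, z] in m, in the coordinates of the camera as it stood for that picture, good to about 4 mm: the middle of the surface that is visible of it).
- cut_out(query, camera): "mask" (400x640 bool, what is visible of it).
- spot_point(query, camera): "point" ([x, y, z] in m, in the coordinates of the camera as it stood for that picture, good to about 4 mm: a listed point, or the origin of a listed thing).
The state is a dict: "t": time; "q": joint angles; "dq": joint speeds; "joint_torque": joint torques, N m; "tool_pos": TCP position; "orientation": TCP orientation; "force": force on the tool from outside, world axes, zero at the start; "wrist_torque": the same for the moment, N m; "opening": finger opening in m.
Only numpy, scipy, OpenCV 4.12 (cv2) and the standard library are available. Lean on these libraries where they do the work, as an engineer would, in place of code of your own. Each camera call takes 0.05 s, during which the arm holds its last target. There are 200 camera calls.

## Task

Make the hotplate safe: swing both pan handles in so that each lies wholly over the hotplate's white top, at least a finger's breadth clear of the other pan and clear of the other handle, with both pans still centred on their rings. Then lay every bone from the cork board flat on the skillet's floor, none on top of another, holding them only with the tongs, never in the bare fingers. Last, stand the tongs back in their holder and turn the skillet's knob, at the right front corner, clockwise to its stop, leaving the other knob and the other things on the bench alone.

Things in the scene. Friction and masses are not known exactly. Their poses are not given: they have to be found in the camera images.
- hob_top (a point): Two-ring electric hotplate fixed on the bench, 380 mm deep (its x; front edge at x = -190 mm, towards the robot), 560 mm wide (its y), white top 60 mm above the bench. This point is the middle of the white top; x points to its back, y to the left seen from the robot, z up. Its place and yaw vary.
- ring_left (a point): Centre of the left ring (a thin flat printed circle) on the hotplate's top, at (-20, 140) mm from the middle of the top, where the saucepan stands.
- ring_right (a point): Centre of the right ring on the hotplate's top, at (-20, -140) mm from the middle of the top, where the skillet stands.
- saucepan_center (a point): Loose empty steel saucepan, 0.65 kg, 140 mm across, 85 mm tall. Point on its axis, 42.5 mm above its underside; x along the handle, z up. Straight level handle 22 mm wide, 14 mm thick, its middle line 70 mm above the underside (27.5 mm above this point), the black part 96 to 230 mm from the axis. It slides and turns on the hotplate.
- saucepan_tip (a point): Free end of the saucepan's handle, 230 mm from the pan's axis.
- skillet_center (a point): Loose dark steel skillet, 0.8 kg, 210 mm across the rim, 42 mm tall. Point at the centre of its inside floor (flat, 174 mm across), 4 mm above its underside; x along the handle, z up. Straight level handle 22 mm wide, 12 mm thick, its middle line 32 mm above this point, the black part 128 to 220 mm from the axis. It slides and turns.
- skillet_tip (a point): Free end of the skillet's handle, 220 mm from the pan's axis.
- tongs_grip (a point): Loose steel spring tongs, 0.1 kg, 120 mm tall, upright, jaws down, in the holder. Point midway between their two rubber grips (rollers 24 mm long along x, 14 mm thick), 82 mm above the jaw tips, 38 mm below the top; z up, legs close along y. Pinch the grips from above along y. Spring: 7 N on each finger relaxed, 12 N with a bone held; squeeze 40 N or more for a bone.
- tongs_tip (a point): Point midway between the tongs' jaw tips; same axes. Jaws: plates 20 mm wide (x), 3 mm thick, 34 mm tall. Relaxed: 44 mm over the grips, jaws gape 48 mm at the tips; 1 mm off the grips takes 3.6 mm off the gape (41 mm: 37 mm; 36 mm: 20 mm, jaws parallel; 31 mm: shut). At 40 to 42 mm the spring keeps the tongs held between the fingers, jaws open.
- holder_floor (a point): Tongs holder: a fixed open-topped steel box, inside 30 mm (its x) by 65 mm (its y), walls 50 mm tall in all, on a thin plate. This point is the centre of its inside floor, 3.5 mm above the bench. The tongs stand in it with their y along the holder's y (either way round).
- board_top (a point): Middle of the top of a flat cork board, 230 mm (its x) by 200 mm (its y), 12 mm thick, fixed on the bench, where the bones lie at the start.
- knob_right (a joint): Black bar knob on top of the hotplate at the right front corner: the skillet ring's control. rad: about 0 = off, grows clockwise seen from above, stop at 1.5 (full on). Turns easily (0.03 N m) and stays where it is left.
- knob_right_grip (a point): On the axis of the right knob, 37 mm above the hotplate's top and 7 mm below the top of its grip bar; the bar is 42 mm long along this point's x, 14 mm thick along y. The axes turn with the knob.
- knob_left (a joint): The same kind of knob at the left front corner, for the saucepan's ring. rad, about 0 = off.
- bone1_mid (a point): A loose fossil limb bone, buff, 68 mm long along its x, 50 g, lying on the cork board; may be absent. Shaft 18 mm wide and thick, knuckle ends 26 mm wide (y) and 22 mm high. This point is its centre, 11 mm above what it lies on; z up.
- bone2_mid (a point): A loose fossil limb bone, buff, 64 mm long along its x, 50 g, lying on the cork board; may be absent. Shaft 18 mm wide and thick, knuckle ends 26 mm wide (y) and 22 mm high. This point is its centre, 11 mm above what it lies on; z up.
- bone3_mid (a point): A loose fossil limb bone, buff, 66 mm long along its x, 50 g, lying on the cork board; may be absent. Shaft 18 mm wide and thick, knuckle ends 26 mm wide (y) and 22 mm high. This point is its centre, 11 mm above what it lies on; z up.
- bone4_mid (a point): A loose fossil limb bone, buff, 62 mm long along its x, 50 g, lying on the cork board; may be absent. Shaft 18 mm wide and thick, knuckle ends 26 mm wide (y) and 22 mm high. This point is its centre, 11 mm above what it lies on; z up.
- jacket: White plaster field jacket, a lump about 140 mm long, left of the hotplate. Bystander.
- jar: White plastic jar, 70 mm across and 90 mm tall, right of the board. Bystander.
- flask: Dark steel drinking flask, 72 mm across, 170 mm tall, left of the hotplate. Bystander.
- glue: Clear glue bottle, 44 mm across, 110 mm tall, behind the gap between board and hotplate. Bystander.
- brush: Paint brush, 170 mm long, lying in front of and right of the board. Bystander.
- offcut: Brown lump of rock about 80 mm long, in front of and right of the board. Bystander.
Mind the look-alikes: they are no part of the job. Leave any blue or yellow look-alike of the part that bears bone1_mid alone. Leave any yellow look-alike of the part that bears tongs_grip alone.

How it is judged:
On the way, in this order (a step that is already met when the one before it is completed fails the run):
1. both pan handles lie wholly over the hotplate's top, clear of the other pan and of each other, each pan upright on its ring (x of saucepan_tip in the frame of hob_top between -0.19 and 0.19 m and y of saucepan_tip in the frame of hob_top between -0.28 and 0.28 m and x of skillet_tip in the frame of hob_top between -0.19 and 0.19 m and y of skillet_tip in the frame of hob_top between -0.28 and 0.28 m and horizontal distance between saucepan_tip and skillet_center above 0.125 m and horizontal distance between skillet_tip and saucepan_center above 0.09 m and horizontal distance between saucepan_tip and skillet_tip above 0.05 m and horizontal distance between saucepan_center and ring_left below 0.025 m and horizontal distance between skillet_center and ring_right below 0.025 m and angle between each of saucepan_center, skillet_center's own z axis and vertical below 0.1 rad), for 0.3 s.
2. every bone lies flat on the skillet's floor (horizontal distance between each of bone1_mid, bone2_mid, bone3_mid, bone4_mid and skillet_center below 0.085 m and z of bone1_mid in the frame of skillet_center between -0.005 and 0.024 m and angle between each of bone1_mid, bone2_mid, bone3_mid, bone4_mid's own x axis and vertical above 1.3 rad and z of bone2_mid in the frame of skillet_center between -0.005 and 0.024 m and z of bone3_mid in the frame of skillet_center between -0.005 and 0.024 m and z of bone4_mid in the frame of skillet_center between -0.005 and 0.024 m), for 0.3 s.
3. the skillet's knob is turned clockwise to its stop (value of joint knob_right above 1.25 rad), for 0.2 s.
At the end, for the whole second after the job is handed in: Handle ends over the hotplate top, 20 mm clear of the other pan, 50 mm apart; pans upright within 25 mm of ring centres; each bone flat on the skillet floor within 85 mm of its centre; tongs at rest in the holder, leaning under 0.3 rad; right knob past 1.25 rad, left under 0.15 (all of step 1 and all of step 2 and horizontal distance between tongs_tip and holder_floor below 0.02 m and z of tongs_tip in the frame of holder_floor below 0.012 m and angle between tongs_grip's own z axis and vertical below 0.3 rad and value of joint knob_right above 1.25 rad and value of joint knob_left below 0.15 rad and linear speed of each of saucepan, skillet, tongs below 0.02 m/s); the robot touches nothing.
It fails at once if a bone is handled with the bare fingers (contact force between any of bone1, bone2, bone3, bone4 and the fingers above 1.5 N).
It fails at once if a bystander on the bench is moved by more than 30 mm (distance of any of jacket, jar, flask, glue, brush, offcut from where it was at the start of the episode above 0.03 m).
It fails at once if the saucepan's knob is turned (value of joint knob_left above 0.3 rad).
It fails at once if a pan is tipped over (angle between any of saucepan_center, skillet_center's own z axis and vertical above 0.35 rad).
Of bone1, bone2, bone3, bone4 only 3 to 4 are there at a start; the rules pass over those that are not, and their reading is None.
At some moment in a run one of bone1, bone2, bone3, bone4 may be knocked a few centimetres aside while the robot is not near it.
It also fails if it takes over 208 s, if anything falls off the work surface, if the arm or the gripper's body presses on something with over 40 N, if the wrist force passes 120 N, or if a joint passes its speed limit or range.

## Working session

There is one attempt and no reset: what is moved stays moved. The work goes in short steps, Python scripts to look and compute and a tool call to move; the robot and the scene stay as the last step left them, time stands still between calls to the robot, and variables do not carry over. Pictures are saved under pics/ and viewed, about 12 in all and at most 16, crops included, and the job is handed in when it is done.

Besides the shell and the picture viewer there is one more tool, called after "Emit:" in YAML: its name, and indented under it one key for each argument. apply_moves: Moves the arm, as the interface text tells. Its arguments: {"type":"object","properties":{"commands":{"type":"array"},"squeeze":{"type":"number"}},"required":["commands"]}

```bash
ls; mkdir -p pics; cat > h.py <<'E'
from plant import *
import numpy as np, cv2
from scipy.spatial.transform import Rotation as R
def cw(p,m): return m["R"].T@(np.array(p)-m["t"])
def pix(X,m):
    c=m["R"]@np.array(X)+m["t"]; u=m["intrinsics"]@c; return u[:2]/u[2]
def cloud(d,m):
    v,u=np.mgrid[0:400,0:640]; K=m["intrinsics"]
    c=np.stack([(u-K[0,2])/K[0,0]*d,(v-K[1,2])/K[1,1]*d,d],-1)
    return (c-m["t"])@m["R"]
E
python3 - <<'E'
from h import *
s=read_state(); print(s["t"],s["tool_pos"],s["orientation"],s["opening"])
ims=[]
for c in("scene","side"):
    m=camera_model(c); im,d=read_camera(c); np.savez(f"{c}.npz",im=im,d=d); cv2.imwrite(f"pics/{c}0.png",im)
    print(c,-m["R"].T@m["t"])
    for q in "hob_top ring_left ring_right saucepan_center saucepan_tip skillet_center skillet_tip tongs_grip tongs_tip holder_floor board_top knob_right_grip bone1_mid".split():
        for r in spot_point(q,c)[:5 if 'bone' in q else 2]:
            if r["conf"]>.25: print(q,round(r["conf"],2),cw(r["point"],m).round(3),pix(cw(r["point"],m),m).round())
E
```

```text
pics
0.0 [0.15967851 0.57767365 0.18198653] [-4.22453506e-01 -3.11267943e+00  2.93084215e-03] 0.09336492255534855
scene [ 1.26429539 -0.23606301  1.27328138]
hob_top 0.78 [0.605 0.096 0.061] [353. 223.]
hob_top 0.34 [ 0.595 -0.044  0.066] [308. 230.]
ring_right 0.73 [ 0.386 -0.309  0.009] [214. 203.]
ring_right 0.44 [0.554 0.523 0.005] [466. 192.]
saucepan_center 0.92 [0.566 0.235 0.101] [392. 196.]
saucepan_center 0.55 [ 0.579 -0.34   0.013] [213. 255.]
saucepan_tip 0.88 [0.53  0.003 0.128] [318. 198.]
skillet_center 0.81 [ 0.595 -0.042  0.061] [309. 230.]
skillet_center 0.6 [ 0.471 -0.155  0.098] [263. 198.]
skillet_tip 0.86 [ 0.38  -0.085  0.096] [279. 172.]
tongs_grip 0.67 [ 0.389 -0.311  0.088] [209. 190.]
tongs_grip 0.61 [ 0.341 -0.178  0.082] [248. 171.]
tongs_tip 0.72 [ 0.342 -0.178 -0.001] [251. 186.]
tongs_tip 0.64 [ 0.384 -0.307  0.004] [215. 203.]
holder_floor 0.84 [ 0.382 -0.307 -0.001] [215. 203.]
holder_floor 0.31 [ 0.388 -0.31   0.088] [210. 189.]
board_top 0.76 [ 0.576 -0.337  0.015] [214. 254.]
board_top 0.61 [ 0.386 -0.308  0.088] [210. 189.]
knob_right_grip 0.54 [
[... 240 characters left out ...]
[0.606 0.094 0.061] [269. 223.]
hob_top 0.37 [ 0.578 -0.342  0.019] [339. 173.]
ring_right 0.55 [ 0.471 -0.154  0.1  ] [335. 194.]
saucepan_tip 0.81 [ 0.536 -0.002  0.133] [298. 203.]
skillet_center 0.64 [ 0.596 -0.048  0.064] [294. 202.]
skillet_tip 0.71 [ 0.379 -0.084  0.096] [344. 215.]
skillet_tip 0.37 [ 0.426 -0.464  0.003] [383. 175.]
tongs_grip 0.3 [ 0.428 -0.462 -0.001] [382. 175.]
holder_floor 0.44 [ 0.595 -0.541  0.001] [360. 152.]
board_top 0.77 [ 0.581 -0.343  0.017] [339. 173.]
knob_right_grip 0.5 [ 0.471 -0.158  0.101] [336. 193.]
knob_right_grip 0.47 [0.554 0.517 0.002] [199. 317.]
bone1_mid 0.46 [ 0.635 -0.366  0.027] [332. 164.]
bone1_mid 0.31 [0.565 0.222 0.101] [253. 242.]
```

```bash
python3 -c "
import cv2;a=cv2.imread('pics/scene0.png');cv2.imwrite('pics/scene0b.png',cv2.resize(a,(800,500)))"
```

```text
(no output)
```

View pics/scene0b.png

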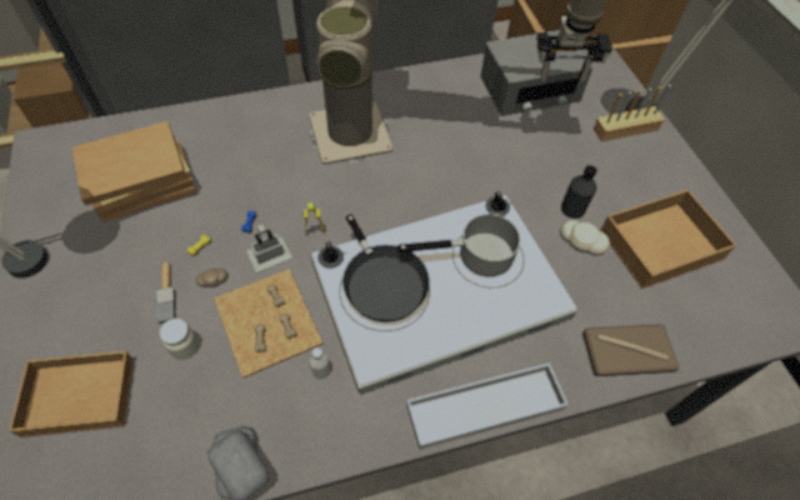

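View pics/side0.png

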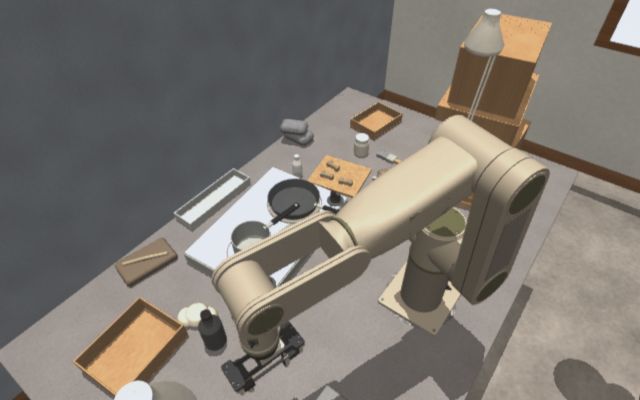

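Three buff bones on the board (scene px ~(220,237), (206,271), (231,261)). The blue one (200,178) and yellow one (158,195) lie off the board and are look-alikes. The steel tongs stand in the holder at (210,190), and the yellow ones at (250,175) are a look-alike. Next I build a top view for the accurate geometry.

```bash
cat >> h.py <<'E'
def ortho(im,P,d,x0,x1,y0,y1,s=0.001):
    # rows: x decreasing downwards (robot at bottom), cols: y decreasing to right
    H=int((x1-x0)/s);W=int((y1-y0)/s)
    o=np.zeros((H,W,3),np.uint8);z=np.full((H,W),-1.)
    ok=d>0;X=P[ok];C=im[ok]
    r=((x1-X[:,0])/s).astype(int);c=((y1-X[:,1])/s).astype(int)
    k=(r>=0)&(r<H)&(c>=0)&(c<W);r,c,X,C=r[k],c[k],X[k],C[k]
    i=np.argsort(X[:,2]);o[r[i],c[i]]=C[i];z[r[i],c[i]]=X[i,2]
    return o,z
def pca(Q):
    c=Q.mean(0);_,S,V=np.linalg.svd(Q-c,full_matrices=False);return c,np.degrees(np.arctan2(V[0,1],V[0,0]))%180,(Q-c)@V.T
E
python3 - <<'E'
from h import *
f=np.load("scene.npz");im,d=f["im"],f["d"];m=camera_model("scene");P=cloud(d,m)
hsv=cv2.cvtColor(im,cv2.COLOR_BGR2HSV);V=hsv[...,2];S=hsv[...,1]
def sel(x0,x1,y0,y1,z0,z1,e=True):
    return P[(P[...,0]>x0)&(P[...,0]<x1)&(P[...,1]>y0)&(P[...,1]<y1)&(P[...,2]>z0)&(P[...,2]<z1)&e]
def rect(Q):
    r=cv2.minAreaRect((Q[:,:2]*1000).astype(np.float32));return np.round(r[0],1),np.round(r[1],1),round(r[2],1),len(Q)
print("hob",rect(sel(.35,.85,-.25,.45,.05,.068,V>120)))
print("board",rect(sel(.4,.75,-.48,-.2,.007,.018,S>90)))
Q=sel(.35,.49,-.12,-.04,.085,.108);print("skh",pca(Q[:,:2])[:2],rect(Q),Q.max(0))
Q=sel(.48,.6,-.01,.13,.12,.15);print("sph",pca(Q[:,:2])[:2],rect(Q),Q.min(0))
rim=sel(.48,.7,-.16,.07,.095,.108);print("skillet rim",rect(rim))
rim=sel(.45,.7,.14,.33,.136,.152);print("saucepan rim",rect(rim))
print("knobR",rect(sel(.43,.51,-.2,-.12,.09,.12)),rect(sel(.43,.51,-.2,-.12,.07,.12)))
print("tongs top",rect(sel(.33,.45,-.37,-.25,.085,.14)),rect(sel(.33,.45,-.37,-.25,.105,.14)))
print("holder",rect(sel(.33,.45,-.37,-.25,.04,.056)))
b=(P[...,0]>.4)&(P[...,0]<.75)&(P[...,1]>-.48)&(P[...,1]<-.2)&(P[...,2]>.021)&(P[...,2]<.045)
n,l,st,ce=cv2.connectedComponentsWithStats(b.astype(np.uint8))
for i in range(1,n):
    if st[i,4]>30: Q=P[l==i];print("bone",pca(Q[:,:2])[:2],rect(Q),ce[i].round())
o,_=ortho(im,P,d,.3,.75,-.5,.0,.0015)
o=cv2.dilate(o,np.ones((2,2)));cv2.imwrite("pics/o1.png",cv2.resize(o,None,fx=1.8,fy=1.8))
a=cv2.resize(im[160:310,160:440],(784,420),interpolation=cv2.INTER_CUBIC);cv2.imwrite("pics/c1.png",a)
E
```

```text
hob (array([607.9,  62.4]), array([380.7, 620.4]), 5.6, 13306)
board (array([ 560.2, -342.3]), array([269.7, 197.6]), 10.6, 3731)
skh (array([ 0.43605583, -0.07725372]), np.float64(11.700948091664467)) (array([436. , -76.1]), array([115.4,  23.7]), 12.9, 195) [ 0.48960512 -0.05161407  0.10750812]
sph (array([0.54483206, 0.06420242]), np.float64(82.06236379647756)) (array([543.2,  64.8]), array([131.1,  25.8]), 81.2, 311) [5.24240573e-01 4.96536323e-04 1.22197619e-01]
skillet rim (array([585.3, -44.7]), array([228.9, 208.6]), 5.8, 371)
saucepan rim (array([565.8, 228.1]), array([137.9, 142.4]), 45.8, 285)
knobR (array([ 473.4, -155.8]), array([41.5, 14.3]), 1.3, 63) (array([ 474.7, -153.9]), array([45.2, 63.5]), 64.2, 168)
tongs top (array([ 385.2, -306.4]), array([26.4, 43.6]), 10.9, 103) (array([ 385.9, -307.9]), array([21.5, 17.1]), 29.9, 39)
holder (array([ 384.3, -307.1]), array([44.2, 71.9]), 14.3, 127)
bone (array([ 0.40479097, -0.318191  ]), np.float64(98.97057921191971)) (array([ 405. , -315.6]), array([ 8.4, 47.4]), 5.6, 54) [211. 204.]
bone (array([ 0.42716223, -0.45446862]), np.float64(95.40695022479636)) (array([ 425. , -450.5]), array([42.7, 57.2]), 5.2, 159) [169. 220.]
bone (array([ 0.52618132, -0.30835958]), np.float64(16.527293711733908)) (array([ 524. , -308.8]), array([62.3, 25.7]), 16.5, 133) [220. 235.]
bone (array([ 0.61768719, -0.29339051]), np.float64(9.512408506058943)) (array([ 615.3, -293.5]), array([64.8, 25.7]), 9.3, 149) [229. 260.]
bone (array([ 0.63243089, -0.36165901]), np.float64(172.06808985489837)) (array([ 629.8, -362.4]), array([26.2, 66.3]), 83.9, 162) [207. 270.]
```

View pics/c1.png

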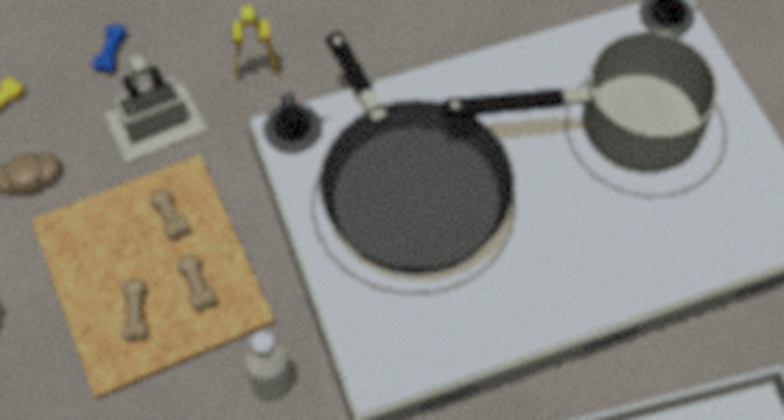

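Measured so far: hob yaw about 5.6°. Saucepan handle azimuth 262° (target about 320°), skillet handle 191.7° (target about 133°). I'll do the saucepan first, starting with the approach.

Emit:
apply_moves:
  commands: [0,0,5,0,0,0,6,3,-4,5,0,0,-0.18,6,3.5,-4.7,0,0,0,-0.18,6,3.5,-4.7,0,0,0,-0.18,6,3.5,-4.7,0,0,0,-0.18,6,3.5,-4.7,0,0,0,-0.18,6,3.5,-4.7,0,0,0,-0.18,6,3.5,-4.7,0,0,0,-0.18,6]

```text
t: 2.4
tool_pos: [0.4004, 0.252, 0.2817]
orientation: [-2.211, -2.231, -0.007]
force: [0.4, 1.2, 2.0]
opening: 0.0602
```

```bash
cat >> h.py <<'E'
def to(x,y,z,psi=None):
    s=read_state();r=R.from_rotvec(s["orientation"]);M=r.as_matrix()
    p=np.degrees(np.arctan2(M[1,1],M[0,1]))
    tilt=np.cross(M[:,2],[0,0,-1])
    print("t",round(s["t"],2),"pos",s["tool_pos"].round(4) if hasattr(s["tool_pos"],'round') else s["tool_pos"],"psi",round(p,1),"tilt",tilt.round(3),"q",np.round(s["q"],2),"F",np.round(s["force"],1),"op",round(s["opening"],4))
    print("need cm",(100*(np.array([x,y,z])-s["tool_pos"])).round(2),"rz",None if psi is None else round(np.radians((psi-p+180)%360-180),3))
E
python3 -c "
from h import *
to(.544,.068,.113,-8)"
```

```text
t 2.4 pos [0.4004 0.252  0.2817] psi 0.5 tilt [-0.004  0.002  0.   ] q [ 0.45 -0.24  1.67  0.    1.71  0.44] F [0.4 1.2 2. ] op 0.0602
need cm [ 14.36 -18.4  -16.87] rz -0.149
```

Emit:
apply_moves:
  commands: [4.8,-6,-1,0,0,-0.075,6,4.8,-6,-2,0,0,-0.074,6,4.5,-6,-2,0,0,0,6,0,0,0,0,0,0,6]

```text
t: 2.9
tool_pos: [0.5145, 0.1038, 0.242]
orientation: [2.384, 2.044, 0.011]
force: [-0.6, 0.4, -1.1]
opening: 0.0598
```

```bash
python3 - <<'E'
from h import *
to(.544,.068,.113,-8)
m=camera_model("wrist");im,d=read_camera("wrist");cv2.imwrite("pics/w1.png",im);P=cloud(d,m)
print(-m["R"].T@m["t"],m["R"].T[:,2])
k=(P[...,0]>.48)&(P[...,0]<.62)&(P[...,1]>-.05)&(P[...,1]<.14)&(P[...,2]>.12)&(P[...,2]<.15)&(d>0)
n,l,st,ce=cv2.connectedComponentsWithStats(k.astype(np.uint8))
for i in range(1,n):
    if st[i,4]>100:
        Q=P[l==i];print(pca(Q[:,:2])[:2],Q.min(0),Q.max(0),st[i])
E
```

```text
t 2.9 pos [0.5145 0.1038 0.242 ] psi -8.8 tilt [-0.004  0.006  0.   ] q [ 0.1  -0.1   1.61  0.    1.62  0.25] F [-0.6  0.4 -1.1] op 0.0598
need cm [  2.95  -3.58 -12.9 ] rz 0.014
[0.52490219 0.1813017  0.443761  ] [-0.0378937  -0.28047636 -0.95911265]
(array([0.54473346, 0.07298367]), np.float64(81.77172283974568)) [ 0.52485651 -0.00132791  0.12764059] [0.56284176 0.13999323 0.13956147] [ 347  143   25  143 3186]
```

View pics/w1.png

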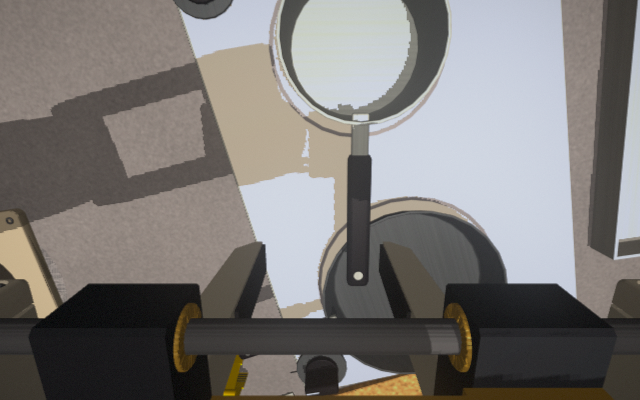

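The wrist view shows the saucepan handle at px (358,155)-(358,285), between the fingers. Now descend and grip.

Emit:
apply_moves:
  commands: [3,-3.6,-3,0,0,0.014,6,0,0,-4,0,0,0,6,0,0,-4,0,0,0,6,0,0,-1.5,0,0,0,6,0,0,0,0,0,0,6]

```text
t: 3.58
tool_pos: [0.5456, 0.0747, 0.1206]
orientation: [2.359, 2.068, 0.026]
force: [0.3, 0.5, 0.3]
opening: 0.0604
```

```bash
python3 -c "
from h import *
to(.5442,.07,.114,-8.2)"
```

```text
t 3.58 pos [0.5456 0.0747 0.1206] psi -7.5 tilt [-0.008  0.015  0.   ] q [0.04 0.02 1.72 0.01 1.39 0.17] F [0.3 0.5 0.3] op 0.0604
need cm [-0.14 -0.47 -0.66] rz -0.012
```

Emit:
apply_moves:
  commands: [-0.15,-0.4,-0.6,-0.008,0.015,-0.012,5,0,0,0,0,0,0,2,0,0,0,0,0,0,1.5,0,0,0,0,0,0,1.5,0,0,0,0,0,0,1.5]
  squeeze: 40

```text
t: 4.2
tool_pos: [0.5474, 0.0715, 0.1202]
orientation: [2.37, 2.054, 0.008]
force: [0.1, -1.0, 0.3]
opening: 0.0167
```

Emit:
apply_moves:
  commands: [2.35,-0.16,0,0,0,0.146,1.5,2.35,0.19,0,0,0,0.146,1.5,2.3,0.53,0,0,0,0.146,1.5,0,0,0,0,0,0,1.5]

```text
t: 4.7
tool_pos: [0.6192, 0.0769, 0.1205]
orientation: [1.853, 2.531, 0.011]
force: [0.1, 0.3, 0.0]
opening: 0.015
```

```bash
python3 -c "
from h import *
to(.544+.07,.0707+.0056,.114,-8.2+25.1)"
```

```text
t 4.7 pos [0.6192 0.0769 0.1205] psi 17.6 tilt [-0.003  0.008  0.   ] q [ 0.04  0.22  1.5   0.    1.41 -0.27] F [0.1 0.3 0. ] op 0.015
need cm [-0.52 -0.06 -0.65] rz -0.012
```

```bash
python3 - <<'E'
from h import *
m=camera_model("wrist");im,d=read_camera("wrist");cv2.imwrite("pics/w2.png",im);P=cloud(d,m)
k=(P[...,2]>.12)&(P[...,2]<.141)&(d>.1)&(im.max(-1)<70)&(P[...,0]>.5)&(P[...,1]>.0)&(P[...,1]<.15)
n,l,st,ce=cv2.connectedComponentsWithStats(k.astype(np.uint8))
for i in range(1,n):
    if st[i,4]>200:
        Q=P[l==i];print(pca(Q[:,:2])[:2],Q.min(0),Q.max(0),st[i])
E
```

```text
(array([0.54601879, 0.07601163]), np.float64(80.82772755678813)) [5.24269157e-01 2.28125043e-04 1.27375692e-01] [0.56352118 0.13071342 0.13885136] [ 145  111  108  201 7439]
```

View pics/w2.png

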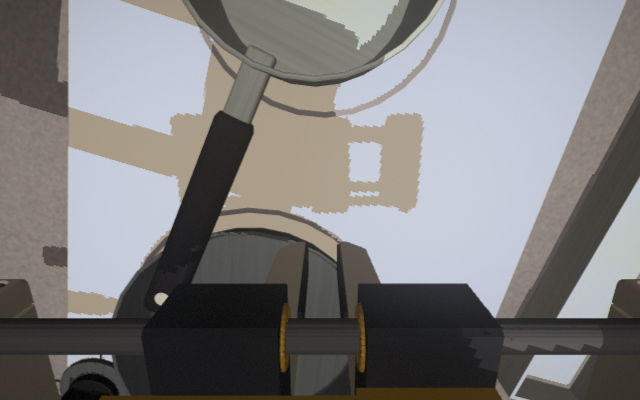

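```bash
python3 - <<'E'
from h import *
m=camera_model("wrist");s=read_state()
for X in [s["tool_pos"],s["tool_pos"]+[0,0,.019],[.5456,.0747,.139]]: print(pix(X,m))
im,d=read_camera("wrist");P=cloud(d,m)
for v,u in [(262,298),(262,350),(250,300),(250,345),(240,348)]: print(u,v,P[v,u].round(3))
E
```

```text
[323.36929621 231.52235879]
[323.70039742 243.65780637]
[198.29843281 210.7919695 ]
298 262 [0.604 0.082 0.181]
350 262 [0.627 0.088 0.18 ]
300 250 [0.604 0.082 0.168]
345 250 [0.625 0.088 0.167]
348 240 [0.648 0.053 0.06 ]
```

```bash
python3 - <<'E'
from h import *
im,d=read_camera("scene");m=camera_model("scene");P=cloud(d,m)
u,v=pix(read_state()["tool_pos"],m).round().astype(int);print(u,v)
c=im[v-50:v+30,u-60:u+60].copy();cv2.drawMarker(c,(60,50),(0,0,255),cv2.MARKER_CROSS,5,1)
w=cv2.imread("pics/w2.png")[200:360,200:440].copy();cv2.drawMarker(w,(123,31),(0,0,255),cv2.MARKER_CROSS,7,1)
a=np.hstack([cv2.resize(c,(480,320),interpolation=cv2.INTER_CUBIC),cv2.resize(w,(320,320)[:2])]);cv2.imwrite("pics/c2.png",a)
k=(abs(P[...,0]-.619)<.05)&(abs(P[...,1]-.077)<.04)&(P[...,2]>.108)&(d>0)
Q=P[k];print(np.sort(Q[:,2])[:20].round(3),len(Q))
m=camera_model("wrist");im,d=read_camera("wrist");P=cloud(d,m)
k=(abs(P[...,0]-.619)<.04)&(abs(P[...,1]-.077)<.04)&(P[...,2]>.108)&(d>0)
print(P[k][np.argsort(P[k][:,2])[:12]].round(3))
E
```

```text
350 218
[0.157 0.158 0.16  0.161 0.162 0.162 0.162 0.162 0.164 0.164 0.165 0.165
 0.166 0.167 0.167 0.168 0.169 0.17  0.17  0.171] 3580
[[0.606 0.082 0.155]
 [0.625 0.088 0.155]
 [0.624 0.087 0.156]
 [0.603 0.081 0.156]
 [0.624 0.088 0.156]
 [0.608 0.081 0.156]
 [0.603 0.081 0.156]
 [0.607 0.081 0.156]
 [0.623 0.088 0.156]
 [0.603 0.081 0.156]
 [0.601 0.08  0.156]
 [0.624 0.088 0.156]]
```

View pics/c2.png

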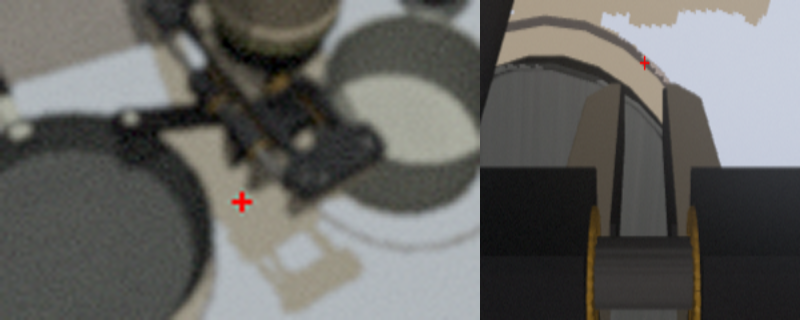

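Both cameras put the fingertips near z = 0.156 while the reported TCP is at 0.1205, so the fingers closed above the handle and the handle has not moved. I'll check whether this offset is constant with a small downward move.

Emit:
apply_moves:
  commands: [0,0,-1,0,0,0,1.5,0,0,-1,0,0,0,1.5,0,0,0,0,0,0,1.5]

```text
t: 5.28
tool_pos: [0.6161, 0.0766, 0.099]
orientation: [1.859, 2.528, 0.009]
force: [-0.0, 0.1, -0.8]
opening: 0.0147
```

```bash
cat >> h.py <<'E'
def tip(c="wrist"):
    m=camera_model(c);t=read_state()["tool_pos"];im,d=read_camera(c);P=cloud(d,m)
    k=(abs(P[...,0]-t[0])<.06)&(abs(P[...,1]-t[1])<.06)&(P[...,2]>t[2]-.005)&(d>0)
    Q=P[k];Q=Q[np.argsort(Q[:,2])];print("tip",c,Q[:10:3].round(3).tolist())
E
python3 -c "
from h import *
to(.544,.07,.08,-8.2); tip(); tip('scene')"
```

```text
t 5.28 pos [0.6161 0.0766 0.099 ] psi 17.3 tilt [-0.003  0.006  0.   ] q [ 0.04  0.23  1.53  0.    1.37 -0.26] F [-0.   0.1 -0.8] op 0.0147
need cm [-7.21 -0.66 -1.9 ] rz -0.446
tip wrist [[0.577, 0.054, 0.094], [0.565, 0.05, 0.094], [0.571, 0.052, 0.094], [0.574, 0.053, 0.095]]
tip scene [[0.57, 0.054, 0.095], [0.646, 0.04, 0.095], [0.611, 0.054, 0.096], [0.654, 0.037, 0.097]]
```

```bash
sed -i 's/>t\[2\]-.005)/>max(t[2]-.005,zm))/; s/def tip(c="wrist")/def tip(c="wrist",zm=0)/' h.py
python3 -c "
from h import *
tip('wrist',.112); tip('scene',.112)"
```

```text
tip wrist [[0.562, 0.136, 0.127], [0.562, 0.114, 0.128], [0.561, 0.13, 0.128], [0.559, 0.097, 0.128]]
tip scene [[0.609, 0.067, 0.138], [0.627, 0.073, 0.141], [0.608, 0.076, 0.143], [0.599, 0.063, 0.145]]
```

The offset is constant at about 37 mm: true fingertip z = reported + 0.037. I'll correct for it and redo the grasp.

Emit:
apply_moves:
  commands: [0,0,4,0,0,-0.1,6,-2.4,0,0,0,0,-0.12,6,-2.4,-0.3,0,0,0,-0.12,6,-2.4,-0.3,0,0,0,-0.106,6,0,0,-3,0,0,0,5,0,0,-2.5,0,0,0,5,0,0,0,0,0,0,5]

```text
t: 6.35
tool_pos: [0.5465, 0.0706, 0.0905]
orientation: [2.381, 2.03, 0.021]
force: [0.2, 0.5, -0.3]
opening: 0.05
```

```bash
python3 -c "
from h import *
to(.5442,.07,.075,-8.2); tip('scene',.112)"
```

```text
t 6.35 pos [0.5465 0.0706 0.0905] psi -9.1 tilt [0.001 0.018 0.   ] q [ 0.04  0.04  1.75 -0.    1.33  0.2 ] F [ 0.2  0.5 -0.3] op 0.05
need cm [-0.23 -0.06 -1.55] rz 0.016
tip scene [[0.542, 0.019, 0.122], [0.549, 0.049, 0.125], [0.543, 0.019, 0.128], [0.551, 0.045, 0.131]]
```

Emit:
apply_moves:
  commands: [-0.2,0,-1.5,0,0.018,0.016,5,0,0,0,0,0,0,4,0,0,0,0,0,0,1.5,0,0,0,0,0,0,1.5,0,0,0,0,0,0,1.5,0,0,0,0,0,0,1.5]
  squeeze: 40

```text
t: 7.15
tool_pos: [0.5477, 0.0708, 0.0793]
orientation: [2.37, 2.057, 0.006]
force: [-0.5, -0.8, -2.3]
opening: 0.0218
```

Gripped, at 22 mm. Swing it.

Emit:
apply_moves:
  commands: [2.35,-0.16,0,0,0,0.146,1.5,2.35,0.19,0,0,0,0.146,1.5,2.3,0.53,0,0,0,0.146,1.5,0,0,0,0,0,0,1.5]

```text
t: 7.65
tool_pos: [0.6205, 0.0765, 0.0797]
orientation: [1.851, 2.533, 0.009]
force: [1.2, -1.5, -1.0]
opening: 0.0216
```

```bash
python3 -c "
from h import *
to(.5477+.07,.0707+.0056,.079,-8.2+25.1)"
```

```text
t 7.65 pos [0.6205 0.0765 0.0797] psi 17.7 tilt [-0.002  0.007  0.   ] q [ 0.04  0.26  1.54  0.    1.34 -0.27] F [ 1.2 -1.5 -1. ] op 0.0216
need cm [-0.28 -0.02 -0.07] rz -0.014
```

Emit:
apply_moves:
  commands: [1.95,0.8,0,0,0,0.132,1.5,2.05,1.17,0,0,0,0.146,1.5,1.86,1.45,0,0,0,0.146,1.5,1.6,1.7,0,0,0,0.146,1.5,0,0,0,0,0,0,1.5]

```text
t: 8.28
tool_pos: [0.6943, 0.1283, 0.0793]
orientation: [-1.057, -2.958, -0.008]
force: [-0.2, 0.0, 1.7]
opening: 0.0216
```

```bash
python3 - <<'E'
from h import *
to(.5477+.1474,.0707+.0575,.079,50.3)
m=camera_model("wrist");im,d=read_camera("wrist");cv2.imwrite("pics/w3.png",im);P=cloud(d,m)
for c in ("wrist","scene"):
    m=camera_model(c); im,d=read_camera(c);P=cloud(d,m)
    Q=P[(P[...,2]>.138)&(P[...,2]<.150)&(np.hypot(P[...,0]-.567,P[...,1]-.231)<.09)&(d>0)]
    r=cv2.minEnclosingCircle((Q[:,:2]*1000).astype(np.float32));A=np.c_[2*Q[:,:2],np.ones(len(Q))];s=np.linalg.lstsq(A,(Q[:,:2]**2).sum(1),rcond=None)[0]
    print(c,len(Q),r,"fit",s[:2],np.sqrt(s[2]+s[0]**2+s[1]**2))
    for q in("saucepan_center","saucepan_tip","ring_left"):
        for r in spot_point(q,c)[:1]: print(q,r["conf"],cw(r["point"],m))
E
```

```text
t 8.28 pos [0.6943 0.1283 0.0793] psi 50.7 tilt [-0.005  0.002  0.   ] q [ 0.11  0.47  1.27  0.    1.4  -0.78] F [-0.2  0.   1.7] op 0.0216
need cm [ 0.08 -0.01 -0.03] rz -0.006
wrist 3076 ((604.7568359375, 198.00592041015625), 54.37544250488281) fit [0.57288074 0.22435487] 0.0663713653381515
saucepan_tip 0.96 [0.75079799 0.08165449 0.12981991]
scene 80 ((587.91455078125, 251.61575317382812), 62.76693344116211) fit [0.57059117 0.22746522] 0.0676081141924998
saucepan_center 0.74 [0.57509318 0.23161853 0.10015024]
saucepan_tip 0.73 [0.74740435 0.0843791  0.12892369]
ring_left 0.29 [ 0.38610533 -0.3084772   0.08843563]
```

Emit:
apply_moves:
  commands: [0,0,0,0,0,0,4,0,0,0,0,0,0,5,0,0,5,0,0,0,6,-4.6,-3.5,3,0,0,0.148,6,-4.6,-3.5,0,0,0,0.148,6,-4.6,-3.5,0,0,0,0.148,6,-4.6,-3.5,0,0,0,0.148,6,-4.6,-3.5,0,0,0,0.148,6]

```text
t: 9.72
tool_pos: [0.463, -0.0506, 0.1597]
orientation: [-0.121, 3.135, -0.002]
force: [-0.3, -1.1, 0.2]
opening: 0.06
```

```bash
python3 -c "
from h import *
to(.4185,-.081,.04,101.7)"
```

```text
t 9.72 pos [ 0.463  -0.0506  0.1597] psi 94.4 tilt [0.001 0.004 0.   ] q [-0.22 -0.23  1.88  0.    1.49 -1.87] F [-0.3 -1.1  0.2] op 0.06
need cm [ -4.45  -3.04 -11.97] rz 0.127
```

Emit:
apply_moves:
  commands: [-2.2,-1.5,-2,0,0,0.127,5,-2.2,-1.5,-2,0,0,0,4.5,0,0,-3,0,0,0,4.5,0,0,-3,0,0,0,4.5,0,0,0,0,0,0,4.5]

```text
t: 10.35
tool_pos: [0.4163, -0.0856, 0.06]
orientation: [-0.32, 3.115, -0.009]
force: [0.0, 0.9, -0.0]
opening: 0.0447
```

```bash
python3 - <<'E'
from h import *
to(.4185,-.081,.04,101.7)
m=camera_model("scene");im,d=read_camera("scene");P=cloud(d,m)
cv2.imwrite("pics/c3.png",cv2.resize(im[140:300,200:456],(768,480)))
E
```

```text
t 10.35 pos [ 0.4163 -0.0856  0.06  ] psi 101.7 tilt [0.005 0.011 0.   ] q [-0.32 -0.28  2.11 -0.    1.3  -2.1 ] F [ 0.   0.9 -0. ] op 0.0447
need cm [ 0.22  0.46 -2.  ] rz -0.001
```

View pics/c3.png

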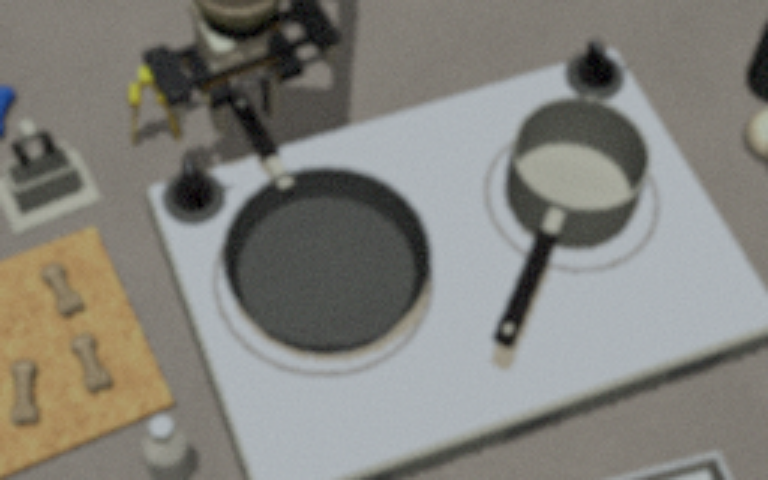

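Emit:
apply_moves:
  commands: [0.2,0.4,-2.2,0.005,0.011,0,4.5,0,0,0,0,0,0,3,0,0,0,0,0,0,1.5,0,0,0,0,0,0,1.5,0,0,0,0,0,0,1.5]

```text
t: 11.02
tool_pos: [0.4241, -0.0834, 0.0465]
orientation: [-0.322, 3.115, -0.007]
force: [-0.4, -0.9, -2.7]
opening: 0.0214
```

Emit:
apply_moves:
  commands: [-0.35,2.62,0,0,0,-0.147,1.5,0.04,2.65,0,0,0,-0.147,1.5,0.43,2.6,0,0,0,-0.147,1.5,0,0,0,0,0,0,1.5]

```text
t: 11.52
tool_pos: [0.4253, -0.001, 0.047]
orientation: [0.386, 3.108, -0.007]
force: [-0.1, 2.5, -3.2]
opening: 0.0218
```

```bash
python3 -c "
from h import *
to(.4185+.0012,-.081+.0787,.04,101.7-25.3)"
```

```text
t 11.53 pos [ 0.4253 -0.001   0.047 ] psi 75.8 tilt [0.005 0.009 0.   ] q [-0.12 -0.26  2.12 -0.    1.28 -1.44] F [-0.1  2.5 -3.2] op 0.0218
need cm [-0.56 -0.13 -0.7 ] rz 0.01
```

Emit:
apply_moves:
  commands: [0.8,2.2,0,0,0,-0.14,1.5,1.17,2.37,0,0,0,-0.147,1.5,1.5,2.15,0,0,0,-0.147,1.5,1.8,1.9,0,0,0,-0.147,1.5,0,0,0,0,0,0,1.5]

```text
t: 12.15
tool_pos: [0.482, 0.0878, 0.0485]
orientation: [1.272, 2.857, -0.008]
force: [0.4, 1.9, -2.6]
opening: 0.0213
```

```bash
python3 - <<'E'
from h import *
to(.4241+.0542,-.0834+.1687,.04,42.7)
m=camera_model("scene"); im,d=read_camera("scene");P=cloud(d,m)
Q=P[(P[...,2]>.097)&(P[...,2]<.108)&(np.hypot(P[...,0]-.5955,P[...,1]+.045)<.115)&(d>0)]
A=np.c_[2*Q[:,:2],np.ones(len(Q))];s=np.linalg.lstsq(A,(Q[:,:2]**2).sum(1),rcond=None)[0]
print("fit",s[:2],np.sqrt(s[2]+s[0]**2+s[1]**2))
for q in("skillet_center","skillet_tip","ring_right","hob_top","ring_left"):
    for r in spot_point(q,"scene")[:1]: print(q,r["conf"],cw(r["point"],m))
E
```

```text
t 12.15 pos [0.482  0.0878 0.0485] psi 42.0 tilt [0.01  0.011 0.   ] q [ 0.08 -0.07  1.95 -0.01  1.26 -0.64] F [ 0.4  1.9 -2.6] op 0.0213
need cm [-0.37 -0.25 -0.85] rz 0.012
fit [ 0.60085247 -0.04127691] 0.10208288113856073
skillet_center 0.84 [ 0.60120384 -0.03911729  0.06583121]
skillet_tip 0.97 [0.44909482 0.12278944 0.10101808]
hob_top 0.83 [0.60432188 0.0933289  0.0611949 ]
ring_left 0.25 [ 0.61691182 -0.29480204  0.02302515]
```

Both pans are still centred, and the skillet tip is about (−152, 43) mm in the hob frame. Release and go to the tongs.

Emit:
apply_moves:
  commands: [0,0,0,0,0,0,4,0,0,0,0,0,0,6,0,0,5,0,0,0,7,0,-1,6,0,0,-0.18,8,-0.5,-3,5,0,0,-0.18,8,-0.5,-4,0,0,0,-0.18,8,-0.5,-4,0,0,0,-0.18,8,-0.8,-4,0,0,0,-0.18,8]

```text
t: 13.45
tool_pos: [0.4569, -0.0803, 0.2169]
orientation: [2.414, 1.987, -0.012]
force: [0.2, 0.0, 0.3]
opening: 0.0798
```

Emit:
apply_moves:
  commands: [-1,-4,0,0,0,-0.18,8,-1,-4,0,0,0,-0.18,8,-1,-4,0,0,0,-0.18,8,-1,-4,0,0,0,-0.18,8,-1,-3.5,0,0,0,-0.18,8,-1,-3,0,0,0,-0.18,8,0,0,0,0,0,0,8]

```text
t: 14.32
tool_pos: [0.3924, -0.3183, 0.2202]
orientation: [3.1, 0.392, -0.024]
force: [0.1, -0.4, 0.2]
opening: 0.0796
```

```bash
python3 - <<'E'
from h import *
to(.385,-.307,.03,-78)
m=camera_model("wrist");im,d=read_camera("wrist");cv2.imwrite("pics/w4.png",im);np.savez("w4.npz",im=im,d=d,R=m["R"],t=m["t"])
P=cloud(d,m)
for q in("tongs_grip","tongs_tip","holder_floor"):
    for r in spot_point(q,"wrist")[:2]: print(q,round(r["conf"],2),cw(r["point"],m).round(4))
E
```

```text
t 14.32 pos [ 0.3924 -0.3183  0.2202] psi -75.6 tilt [ 0.019 -0.013  0.   ] q [-0.76 -0.14  1.69 -0.02  1.59  0.55] F [ 0.1 -0.4  0.2] op 0.0796
need cm [ -0.74   1.13 -19.02] rz -0.042
tongs_grip 0.97 [ 0.3853 -0.3105  0.0878]
tongs_grip 0.7 [ 0.3421 -0.1768  0.0835]
tongs_tip 0.79 [ 0.3426 -0.1778  0.0053]
holder_floor 0.92 [ 0.3864 -0.312   0.0015]
```

View pics/w4.png

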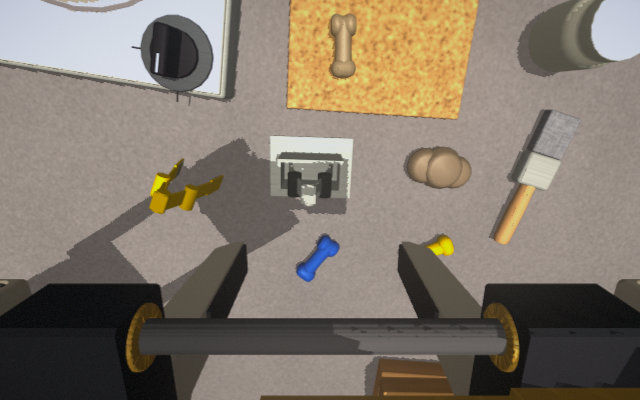

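The steel tongs stand in the holder at px (310,180) with black rollers at (295,183) and (325,183). The yellow look-alike at (185,190) stays untouched. Now for the exact yaw.

```bash
python3 - <<'E'
from h import *
f=np.load("w4.npz");m=camera_model("wrist");m=dict(intrinsics=m["intrinsics"],R=f["R"],t=f["t"]);P=cloud(f["d"],m);im=f["im"]
V=im.max(-1);S=im.max(-1).astype(int)-im.min(-1)
N=(abs(P[...,0]-.385)<.06)&(abs(P[...,1]+.309)<.06)
def rect(k):
    Q=P[k];r=cv2.minAreaRect((Q[:,:2]*1000).astype(np.float32));return np.round(r[0],1),np.round(r[1],1),round(r[2],1),len(Q),Q[:,2].min().round(3),Q[:,2].max().round(3)
print("plate",rect(N&(P[...,2]<.012)&(V>150)))
print("walls",rect(N&(P[...,2]>.042)&(P[...,2]<.056)))
print("rollers",rect(N&(P[...,2]>.07)&(P[...,2]<.105)&(V<60)))
print("top",rect(N&(P[...,2]>.112)&(P[...,2]<.135)))
E
```

```text
plate (array([ 385., -309.]), array([120. , 119.9]), 90.0, 4256, np.float64(-0.003), np.float64(0.01))
walls (array([ 385.6, -310.2]), array([37.7, 71.7]), 12.3, 605, np.float64(0.042), np.float64(0.055))
rollers (array([ 386. , -309.6]), array([23.6, 42.6]), 12.4, 493, np.float64(0.081), np.float64(0.094))
top (array([ 385.9, -309.6]), array([20.6, 13.6]), 14.1, 362, np.float64(0.112), np.float64(0.126))
```

Emit:
apply_moves:
  commands: [-0.6,0.9,-4,0.019,-0.013,-0.035,6.5,0,0,-5,0,0,0,6.5,0,0,-3.5,0,0,0,6.5,0,0,0,0,0,0,6.5]

```text
t: 15.02
tool_pos: [0.39, -0.3028, 0.0941]
orientation: [3.119, 0.368, 0.007]
force: [0.3, 0.4, -0.3]
opening: 0.0651
```

```bash
python3 - <<'E'
from h import *
to(.386,-.3095,.0295,-77.6)
m=camera_model("wrist");im,d=read_camera("wrist");P=cloud(d,m);V=im.max(-1)
print("camera tool-frame check")
M=R.from_rotvec(read_state()["orientation"]).as_matrix();T=(P-read_state()["tool_pos"])@M
k=(d>0)&(T[...,2]<-.03)&(T[...,2]>-.07)&(abs(T[...,0])<.012)&(abs(T[...,1])<.08)
for sg in(1,-1):
    q=T[k&(T[...,1]*sg>.02)];print(sg,len(q),np.abs(q[:,1]).min().round(4) if len(q) else None,q[:,2].max().round(4) if len(q) else None)
E
```

```text
t 15.03 pos [ 0.39   -0.3028  0.0941] psi -76.6 tilt [0.001 0.004 0.   ] q [-0.77 -0.1   1.89  0.    1.35  0.57] F [ 0.3  0.4 -0.3] op 0.0651
need cm [-0.4  -0.67 -6.46] rz -0.018
camera tool-frame check
1 1555 0.0319 -0.0323
-1 1552 0.0325 -0.0323
```

Emit:
apply_moves:
  commands: [-0.4,-0.65,0,0,0,-0.018,6.5,0,0,-3,0,0,0,6.5,0,0,-3.2,0,0,0,6.5,0,0,0,0,0,0,6.5,0,0,0,0,0,0,6.5]

```text
t: 15.7
tool_pos: [0.3931, -0.3172, 0.0451]
orientation: [3.105, 0.337, 0.027]
force: [0.4, 0.1, -0.4]
opening: 0.065
```

```bash
python3 - <<'E'
from h import *
to(.386,-.3095,.0295,-77.6)
E
```

```text
t 15.7 pos [ 0.3931 -0.3172  0.0451] psi -77.6 tilt [0.016 0.019 0.   ] q [-0.78 -0.04  1.93  0.    1.23  0.57] F [ 0.4  0.1 -0.4] op 0.065
need cm [-0.71  0.77 -1.56] rz 0.0
```

Emit:
apply_moves:
  commands: [-0.7,0.75,0,0.016,0.019,0,6.5,0,0,0,0,0,0,6.5,0,0,-0.6,0,0,0,6.5,0,0,-0.6,0,0,0,6.5,0,0,0,0,0,0,6.5]

```text
t: 16.32
tool_pos: [0.3875, -0.3111, 0.0362]
orientation: [3.12, 0.339, 0.003]
force: [-0.6, -0.6, 0.3]
opening: 0.0649
```

```bash
python3 - <<'E'
from h import *
to(.386,-.3095,.0295,-77.6)
E
```

```text
t 16.32 pos [ 0.3875 -0.3111  0.0362] psi -77.6 tilt [0.003 0.002 0.   ] q [-0.78 -0.03  1.93 -0.    1.24  0.58] F [-0.6 -0.6  0.3] op 0.0649
need cm [-0.15  0.16 -0.67] rz 0.0
```

Emit:
apply_moves:
  commands: [-0.15,0.15,-0.6,0.003,0.002,0,6,0,0,0,0,0,0,5,0,0,0,0,0,0,4,0,0,0,0,0,0,4,0,0,0,0,0,0,4,0,0,0,0,0,0,4]
  squeeze: 40

```text
t: 17.08
tool_pos: [0.3856, -0.3092, 0.0294]
orientation: [-3.122, -0.339, 0.0]
force: [-0.3, -0.2, -1.3]
opening: 0.0404
```

```bash
python3 - <<'E'
from h import *
to(.386,-.3095,.0295,-77.6)
E
```

```text
t 17.07 pos [ 0.3856 -0.3092  0.0294] psi -77.6 tilt [-0.001 -0.    -0.   ] q [-0.78 -0.02  1.94  0.    1.23  0.57] F [-0.3 -0.2 -1.3] op 0.0404
need cm [ 0.04 -0.03  0.01] rz 0.0
```

Tongs held. Put-back pose (reported): (0.3856, −0.3092, 0.0294), ψ = −77.6°. Lift and measure the bones.

Emit:
apply_moves:
  commands: [0,0,2,0,0,0,4,0,0,2,0,0,0,4,0,0,3,0,0,0,4,0,0,4,0,0,0,4,2.5,0,4,0,0,0,4,3,0,1,0,0,0,4,0,0,0,0,0,0,4]

```text
t: 17.95
tool_pos: [0.4402, -0.3077, 0.1938]
orientation: [-3.12, -0.337, 0.002]
force: [-0.2, -0.1, -1.0]
opening: 0.0403
```

```bash
cat >> h.py <<'E'
def bones(c="wrist",save=None,zr=(.021,.045)):
    m=camera_model(c);im,d=read_camera(c);P=cloud(d,m)
    if save: cv2.imwrite(save,im)
    X0=np.array([.576,-.338]);
    k=(np.hypot(P[...,0]-X0[0],P[...,1]-X0[1])<.15)&(P[...,2]>zr[0])&(P[...,2]<zr[1])&(d>.05)
    n,l,st,ce=cv2.connectedComponentsWithStats(k.astype(np.uint8))
    for i in range(1,n):
        if st[i,4]>100:
            Q=P[l==i];r=cv2.minAreaRect((Q[:,:2]*1000).astype(np.float32))
            print("bone",np.round(r[0],1),np.round(r[1],1),round(r[2],1),"pca",round(pca(Q[:,:2])[1],1),"z",Q[:,2].max().round(3),ce[i].round(),st[i,4])
E
python3 - <<'E'
from h import *
to(.525,-.309,.041,-73.5)
bones(save="pics/w5.png")
E
```

```text
t 17.95 pos [ 0.4402 -0.3077  0.1938] psi -77.7 tilt [-0.003 -0.002 -0.   ] q [-0.71 -0.04  1.65  0.    1.54  0.65] F [-0.2 -0.1 -1. ] op 0.0403
need cm [  8.48  -0.13 -15.28] rz 0.073
bone [ 554.7 -195.5] [71.5  1.3] 5.4 pca 5.6 z 0.045 [233.  38.] 496
bone [ 598.3 -299. ] [28.6 25.2] 13.6 pca 8.2 z 0.036 [348.  17.] 725
bone [ 612.8 -361.6] [32.  25.2] 2.7 pca 168.0 z 0.035 [415.  17.] 765
bone [ 525.5 -311.5] [61.8 25.7] 15.4 pca 15.1 z 0.036 [343.  95.] 1307
```

View pics/w5.png

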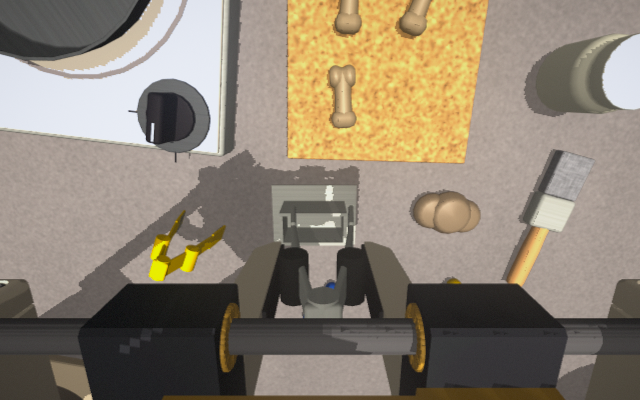

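Emit:
apply_moves:
  commands: [4.2,-0.2,-2,0,0,0.053,4,4.2,-0.1,-2,0,0,0,4,0,0,-3,0,0,0,4,0,0,-2,0,0,0,4,0,0,0,0,0,0,4]

```text
t: 18.62
tool_pos: [0.5198, -0.3105, 0.0975]
orientation: [-3.107, -0.418, 0.012]
force: [-0.1, 0.1, -1.1]
opening: 0.0404
```

```bash
python3 - <<'E'
from h import *
to(.5255,-.3115,.041,-74.7)
E
```

```text
t 18.62 pos [ 0.5198 -0.3105  0.0975] psi -74.7 tilt [-0.005 -0.008 -0.   ] q [-0.62  0.21  1.56 -0.    1.38  0.68] F [-0.1  0.1 -1.1] op 0.0404
need cm [ 0.57 -0.1  -5.65] rz -0.0
```

Tips are at about 0.07, above the bone. Centre, then descend slowly.

Emit:
apply_moves:
  commands: [0.6,-0.1,-1,-0.005,-0.008,0,4,0,0,-1.3,0,0,0,4,0,0,-1.3,0,0,0,4,0,0,-1,0,0,0,4,0,0,0,0,0,0,4]

```text
t: 19.25
tool_pos: [0.5265, -0.3129, 0.0513]
orientation: [3.111, 0.417, 0.005]
force: [0.4, -0.9, -1.9]
opening: 0.0404
```

```bash
python3 - <<'E'
from h import *
to(.5255,-.3115,.041,-74.7)
E
```

```text
t 19.25 pos [ 0.5265 -0.3129  0.0513] psi -74.7 tilt [0.003 0.003 0.   ] q [-0.62  0.26  1.59 -0.    1.29  0.68] F [ 0.4 -0.9 -1.9] op 0.0404
need cm [-0.1   0.14 -1.03] rz 0.001
```

Emit:
apply_moves:
  commands: [-0.1,0.15,-1,0,0,0,4,0,0,0,0,0,0,4,0,0,0,0,0,0,3,0,0,0,0,0,0,3,0,0,0,0,0,0,3,0,0,0,0,0,0,3]
  squeeze: 50

```text
t: 20.0
tool_pos: [0.5262, -0.3119, 0.0419]
orientation: [3.109, 0.417, 0.007]
force: [-0.2, 0.5, -1.6]
opening: 0.0338
```

Emit:
apply_moves:
  commands: [0,0,1.5,0,0,0,3,0,0,2,0,0,0,3,0,0,3,0,0,0,3,0,0,4,0,0,0,3,0,0,0,0,0,0,3]

```text
t: 20.62
tool_pos: [0.5271, -0.3124, 0.1568]
orientation: [3.106, 0.416, 0.012]
force: [0.1, 0.0, -1.5]
opening: 0.0341
```

```bash
python3 - <<'E'
from h import *
to(.612,-.089,.096,-77.6)
im,d=read_camera("wrist");cv2.imwrite("pics/w6.png",im[0:400,120:560])
E
```

```text
t 20.62 pos [ 0.5271 -0.3124  0.1568] psi -74.7 tilt [0.007 0.009 0.   ] q [-0.62  0.17  1.5  -0.    1.47  0.69] F [ 0.1  0.  -1.5] op 0.0341
need cm [ 8.49 22.34 -6.08] rz -0.05
```

View pics/w6.png

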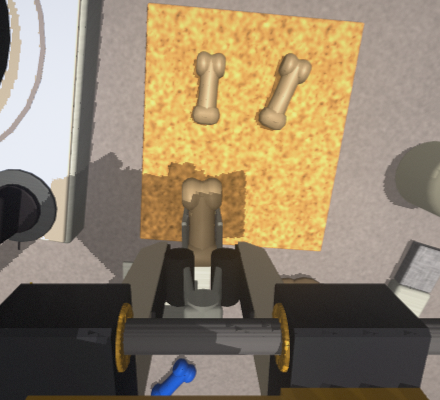

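Bone 1 is held in the jaws. Carry it to the left slot (0.590, 0.009).

Emit:
apply_moves:
  commands: [0.5,3,1.5,0,0,0,3,1,4.8,0.5,0,0,0,3,1,5,0,0,0,0,3,1,5,0,0,0,0,3,1,5,0,0,0,0,3,0.8,4,0,0,0,0,3,0.4,2,0,0,0,0,3,0,0,0,0,0,0,3]

```text
t: 21.68
tool_pos: [0.5775, -0.0136, 0.1666]
orientation: [3.114, 0.414, -0.01]
force: [-1.0, -1.0, -1.7]
opening: 0.0337
```

```bash
python3 - <<'E'
from h import *
to(.590,.009,.096,-74.7)
E
```

```text
t 21.68 pos [ 0.5775 -0.0136  0.1666] psi -74.8 tilt [ 0.001 -0.006  0.   ] q [-0.11  0.09  1.57 -0.    1.5   1.2 ] F [-1.  -1.  -1.7] op 0.0337
need cm [ 1.25  2.26 -7.06] rz 0.003
```

Emit:
apply_moves:
  commands: [1.2,2.2,-1,0,0,0,3,0,0,-2,0,0,0,3,0,0,-1.6,0,0,0,3,0,0,0,0,0,0,3]

```text
t: 22.18
tool_pos: [0.5871, 0.0052, 0.1158]
orientation: [3.114, 0.411, -0.018]
force: [0.3, 0.1, -1.4]
opening: 0.0335
```

```bash
python3 - <<'E'
from h import *
to(.590,.009,.096,-74.7)
m=camera_model("wrist");im,d=read_camera("wrist");P=cloud(d,m)
Q=P[(abs(P[...,0]-.66)<.01)&(abs(P[...,1]+.06)<.01)&(d>0)];print("floor",np.median(Q[:,2]) if len(Q) else 0)
E
```

```text
t 22.18 pos [0.5871 0.0052 0.1158] psi -75.0 tilt [ 0.002 -0.011  0.   ] q [-0.08  0.15  1.59 -0.    1.41  1.23] F [ 0.3  0.1 -1.4] op 0.0335
need cm [ 0.29  0.38 -1.98] rz 0.005
floor 0.0639383509564601
```

Emit:
apply_moves:
  commands: [0.3,0.35,-0.8,0,-0.011,0,3,0,0,-0.8,0,0,0,3,0,0,-0.4,0,0,0,3,0,0,0,0,0,0,3]

```text
t: 22.72
tool_pos: [0.5917, 0.0079, 0.097]
orientation: [3.111, 0.409, 0.006]
force: [1.2, 0.3, -1.6]
opening: 0.0336
```

```bash
python3 - <<'E'
from h import *
to(.590,.009,.095,-74.7)
E
```

```text
t 22.73 pos [0.5917 0.0079 0.097 ] psi -75.0 tilt [0.003 0.004 0.   ] q [-0.07  0.16  1.62 -0.    1.36  1.24] F [ 1.2  0.3 -1.6] op 0.0336
need cm [-0.17  0.11 -0.2 ] rz 0.006
```

Emit:
apply_moves:
  commands: [0,0,-0.2,0,0,0,3.4,0,0,0,0,0,0,3.7,0,0,0,0,0,0,4,0,0,0,0,0,0,4,0,0,1.5,0,0,0,4,0,0,3,0,0,0,4,0,0,4,0,0,0,4,-0.6,-3,0,0,0,0,4]

```text
t: 23.72
tool_pos: [0.5868, -0.0211, 0.1873]
orientation: [3.11, 0.413, 0.012]
force: [0.9, -0.6, -2.0]
opening: 0.0405
```

Emit:
apply_moves:
  commands: [-1,-5,0,0,0,0,4,-1,-5,0,0,0,0,4,-1,-5,0,0,0,0,4,-1,-5,0,0,0,0,4,-1,-4,0,0,0,-0.05,4,0,-2,0,0,0,-0.04,4,0,0,0,0,0,0,4]

```text
t: 24.6
tool_pos: [0.5372, -0.2906, 0.1986]
orientation: [3.119, 0.268, 0.029]
force: [-0.4, 0.3, -0.5]
opening: 0.0407
```

```bash
python3 - <<'E'
from h import *
to(.616,-.293,.041,-80.6)
bones(save="pics/w7.png")
E
```

```text
t 24.6 pos [ 0.5372 -0.2906  0.1986] psi -80.2 tilt [0.009 0.019 0.   ] q [-0.58  0.13  1.46  0.    1.53  0.82] F [-0.4  0.3 -0.5] op 0.0407
need cm [  7.88  -0.24 -15.76] rz -0.007
bone [ 631.6 -365. ] [26.  67.9] 82.9 pca 172.7 z 0.035 [404. 100.] 1361
bone [ 615.9 -296.4] [63.2 25.6] 9.6 pca 9.4 z 0.035 [337. 104.] 1264
bone [ 561.8 -194.9] [85.4  1. ] 5.7 pca 5.6 z 0.045 [234. 140.] 419
```

Emit:
apply_moves:
  commands: [4,-0.3,-3,0.009,0.019,0,4,3.8,-0.3,-3,0,0,0,4,0,0,-3,0,0,0,4,0,0,-1,0,0,0,4,0,0,0,0,0,0,4]

```text
t: 25.28
tool_pos: [0.6212, -0.2873, 0.0988]
orientation: [-3.128, -0.287, -0.005]
force: [-0.2, -1.1, -1.4]
opening: 0.0405
```

```bash
python3 - <<'E'
from h import *
to(.616,-.2964,.041,-80.5)
E
```

```text
t 25.27 pos [ 0.6212 -0.2873  0.0988] psi -79.5 tilt [-0.001  0.003  0.   ] q [-0.51  0.4   1.32  0.    1.41  0.88] F [-0.2 -1.1 -1.4] op 0.0405
need cm [-0.52 -0.91 -5.78] rz -0.017
```

Emit:
apply_moves:
  commands: [-0.5,-0.9,-0.5,0,0,-0.017,4,0,0,-1.2,0,0,0,4,0,0,-1.2,0,0,0,4,0,0,-1,0,0,0,4,0,0,0,0,0,0,4]

```text
t: 25.9
tool_pos: [0.6169, -0.298, 0.0615]
orientation: [3.128, 0.258, 0.012]
force: [-0.1, 0.9, -1.6]
opening: 0.0406
```

```bash
python3 - <<'E'
from h import *
to(.616,-.2964,.041,-80.5)
E
```

```text
t 25.9 pos [ 0.6169 -0.298   0.0615] psi -80.6 tilt [0.002 0.008 0.   ] q [-0.53  0.43  1.36  0.    1.35  0.88] F [-0.1  0.9 -1.6] op 0.0406
need cm [-0.09  0.16 -2.05] rz 0.001
```

Emit:
apply_moves:
  commands: [-0.1,0.15,-0.7,0.002,0.008,0,4,0,0,-0.7,0,0,0,4,0,0,-0.4,0,0,0,4,0,0,0,0,0,0,4]

```text
t: 26.4
tool_pos: [0.6162, -0.2963, 0.0425]
orientation: [-3.131, -0.258, 0.001]
force: [0.1, 0.8, -0.6]
opening: 0.0405
```

```bash
python3 - <<'E'
from h import *
to(.616,-.2964,.041,-80.5)
E
```

```text
t 26.4 pos [ 0.6162 -0.2963  0.0425] psi -80.6 tilt [ 0. -0.  0.] q [-0.52  0.45  1.37 -0.    1.32  0.88] F [ 0.1  0.8 -0.6] op 0.0405
need cm [-0.02 -0.01 -0.15] rz 0.001
```

Emit:
apply_moves:
  commands: [0,0,0,0,0,0,3,0,0,0,0,0,0,3,0,0,0,0,0,0,3,0,0,0,0,0,0,3,0,0,1.5,0,0,0,3,0,0,2.5,0,0,0,3,0,0,4,0,0,0,3,0,0,4,0,0,0,3]

```text
t: 27.4
tool_pos: [0.6137, -0.295, 0.1649]
orientation: [-3.128, -0.258, 0.008]
force: [0.9, -0.6, -1.8]
opening: 0.0336
```

Emit:
apply_moves:
  commands: [-0.3,3,1,0,0,0,3,-0.3,5,0,0,0,0,3,-0.3,5,0,0,0,0,3,-0.3,5,0,0,0,0,3,-0.3,4,0,0,0,0,3,0,2,0,0,0,0,3,0,0,0,0,0,0,3]

```text
t: 28.28
tool_pos: [0.6026, -0.0517, 0.192]
orientation: [3.125, 0.255, 0.022]
force: [-0.1, -0.5, -1.6]
opening: 0.0337
```

```bash
python3 - <<'E'
from h import *
to(.601,-.040,.095,-77)
im,d=read_camera("wrist");cv2.imwrite("pics/w8.png",im[0:400,120:560])
E
```

```text
t 28.27 pos [ 0.6026 -0.0517  0.192 ] psi -80.7 tilt [0.005 0.015 0.   ] q [-0.17  0.12  1.48 -0.    1.52  1.24] F [-0.1 -0.5 -1.6] op 0.0337
need cm [-0.16  1.17 -9.7 ] rz 0.064
```

View pics/w8.png

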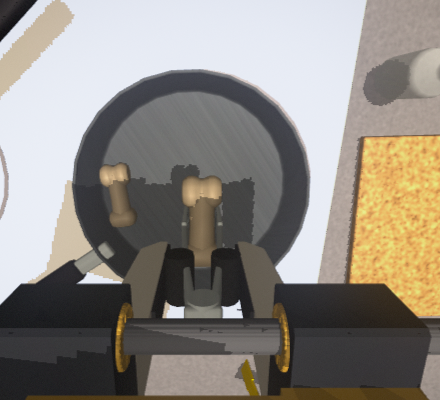

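Bone 1 lies flat at the left of the floor (px (117,195)). Bone 2 is held over the middle. Lower it.

Emit:
apply_moves:
  commands: [-0.2,1,-2,0.005,0.015,0.05,3,0,0,-2.5,0,0,0,3,0,0,-2.2,0,0,0,3,0,0,-0.8,0,0,0,3,0,0,0,0,0,0,3]

```text
t: 28.95
tool_pos: [0.5986, -0.0466, 0.1094]
orientation: [-3.122, -0.337, 0.011]
force: [-0.7, 0.4, -0.7]
opening: 0.0337
```

```bash
python3 - <<'E'
from h import *
to(.601,-.041,.095,-77)
E
```

```text
t 28.95 pos [ 0.5986 -0.0466  0.1094] psi -77.7 tilt [-0.001 -0.007 -0.   ] q [-0.16  0.18  1.56 -0.    1.4   1.19] F [-0.7  0.4 -0.7] op 0.0337
need cm [ 0.24  0.56 -1.44] rz 0.012
```

Emit:
apply_moves:
  commands: [0.2,0.5,-0.5,0,-0.007,0,3,0,0,-0.5,0,0,0,3,0,0,-0.2,0,0,0,3,0,0,0,0,0,0,3]

```text
t: 29.45
tool_pos: [0.6022, -0.0417, 0.0987]
orientation: [-3.123, -0.337, -0.005]
force: [-0.1, 0.2, -0.8]
opening: 0.034
```

```bash
python3 - <<'E'
from h import *
to(.601,-.041,.095,-77)
E
```

```text
t 29.45 pos [ 0.6022 -0.0417  0.0987] psi -77.7 tilt [-0.     0.003  0.   ] q [-0.15  0.19  1.58  0.    1.37  1.2 ] F [-0.1  0.2 -0.8] op 0.034
need cm [-0.12  0.07 -0.37] rz 0.012
```

Emit:
apply_moves:
  commands: [0,0,-0.3,0,0,0,3.4,0,0,0,0,0,0,3.7,0,0,0,0,0,0,4,0,0,0,0,0,0,4,0,0,1.5,0,0,0,4,0,0,3,0,0,0,4,0,0,4,0,0,0,4,-0.6,-3,0.5,0,0,0,4]

```text
t: 30.45
tool_pos: [0.5968, -0.0706, 0.1923]
orientation: [3.122, 0.342, 0.009]
force: [0.1, -0.6, -0.5]
opening: 0.0403
```

Emit:
apply_moves:
  commands: [-1,-5,0,0,0,-0.1,4,-1,-5,0,0,0,-0.1,4,-1,-5,0,0,0,-0.1,4,-1,-5,0,0,0,-0.04,4,-1,-4,0,0,0,0,4,0,-2,0,0,0,0,4,0,0,0,0,0,0,4]

```text
t: 31.32
tool_pos: [0.5472, -0.3404, 0.2042]
orientation: [3.127, -0.209, 0.027]
force: [-0.7, 0.2, -0.9]
opening: 0.0403
```

```bash
python3 - <<'E'
from h import *
to(.6316,-.365,.041,-97.2)
bones(save="pics/w9.png")
E
```

```text
t 31.32 pos [ 0.5472 -0.3404  0.2042] psi -97.6 tilt [0.009 0.017 0.   ] q [-0.64  0.22  1.35  0.    1.55  1.07] F [-0.7  0.2 -0.9] op 0.0403
need cm [  8.44  -2.46 -16.32] rz 0.008
bone [ 631.7 -365.3] [26. 67.] 83.6 pca 172.9 z 0.036 [333.  94.] 1314
bone [ 561.9 -194.9] [87.6  1.7] 5.8 pca 5.6 z 0.045 [188. 181.] 698
```

Emit:
apply_moves:
  commands: [4.2,-1.3,-3,0.009,0.017,0,4,4,-1.3,-3,0,0,0,4,0,0,-3,0,0,0,4,0,0,-1,0,0,0,4,0,0,0,0,0,0,4]

```text
t: 32.0
tool_pos: [0.6353, -0.3563, 0.1033]
orientation: [-3.133, 0.194, -0.001]
force: [-0.2, -0.4, -0.5]
opening: 0.0405
```

```bash
python3 - <<'E'
from h import *
to(.6317,-.3653,.041,-97)
E
```

```text
t 32.0 pos [ 0.6353 -0.3563  0.1033] psi -97.1 tilt [-0.003  0.001  0.   ] q [-0.58  0.52  1.16  0.    1.46  1.11] F [-0.2 -0.4 -0.5] op 0.0405
need cm [-0.36 -0.9  -6.23] rz 0.002
```

Emit:
apply_moves:
  commands: [-0.35,-0.9,-0.5,0,0,0,4,0,0,-1.2,0,0,0,4,0,0,-1.2,0,0,0,4,0,0,-1,0,0,0,4,0,0,0,0,0,0,4]

```text
t: 32.62
tool_pos: [0.6326, -0.3669, 0.0668]
orientation: [3.135, -0.195, 0.01]
force: [0.0, -0.3, -0.7]
opening: 0.0403
```

```bash
python3 - <<'E'
from h import *
to(.6317,-.3653,.041,-97)
E
```

```text
t 32.62 pos [ 0.6326 -0.3669  0.0668] psi -97.1 tilt [0.001 0.006 0.   ] q [-0.6   0.55  1.19  0.    1.4   1.1 ] F [ 0.  -0.3 -0.7] op 0.0403
need cm [-0.09  0.16 -2.58] rz 0.002
```

Emit:
apply_moves:
  commands: [-0.1,0.15,-0.9,0.001,0.006,0,4,0,0,-0.9,0,0,0,4,0,0,-0.5,0,0,0,4,0,0,0,0,0,0,4]

```text
t: 33.12
tool_pos: [0.6317, -0.3651, 0.0422]
orientation: [-3.135, 0.195, 0.001]
force: [0.2, 0.0, -1.4]
opening: 0.0402
```

```bash
python3 - <<'E'
from h import *
to(.6317,-.3653,.041,-97)
E
```

```text
t 33.12 pos [ 0.6317 -0.3651  0.0422] psi -97.1 tilt [-0. -0. -0.] q [-0.59  0.57  1.21  0.    1.36  1.1 ] F [ 0.2  0.  -1.4] op 0.0402
need cm [ 0.   -0.02 -0.12] rz 0.002
```

Emit:
apply_moves:
  commands: [0,0,0,0,0,0,3,0,0,0,0,0,0,3,0,0,0,0,0,0,3,0,0,0,0,0,0,3,0,0,1.5,0,0,0,3,0,0,2.5,0,0,0,3,0,0,4,0,0,0,3,0,0,4.5,0,0,0,3]

```text
t: 34.12
tool_pos: [0.6291, -0.3635, 0.1688]
orientation: [-3.132, 0.195, 0.01]
force: [1.0, -0.6, -1.8]
opening: 0.0336
```

Emit:
apply_moves:
  commands: [-0.3,3,1,0,0,0.06,3,-0.4,5,0,0,0,0.1,3,-0.4,5,0,0,0,0.1,3,-0.4,5,0,0,0,0.08,3,-0.3,4.5,0,0,0,0,3,0,2.2,0,0,0,0,3,0,0,0,0,0,0,3]

```text
t: 35.0
tool_pos: [0.6148, -0.1135, 0.1975]
orientation: [3.115, 0.352, 0.023]
force: [0.2, -0.4, -1.9]
opening: 0.0339
```

```bash
python3 - <<'E'
from h import *
to(.612,-.090,.095,-77.6)
m=camera_model("wrist");im,d=read_camera("wrist");P=cloud(d,m);cv2.imwrite("pics/w10.png",im)
T=(np.hypot(P[...,0]-.601,P[...,1]+.04)<.095)&(P[...,2]>.071)&(P[...,2]<.092)&(im[...,2].astype(int)-im[...,0]>25)
n,l,st,ce=cv2.connectedComponentsWithStats(T.astype(np.uint8))
for i in range(1,n):
    if st[i,4]>150: Q=P[l==i];r=cv2.minAreaRect((Q[:,:2]*1000).astype(np.float32));print(np.round(r[0],1),np.round(r[1],1),round(r[2],1),Q[:,2].max())
E
```

```text
t 35.0 pos [ 0.6148 -0.1135  0.1975] psi -77.1 tilt [0.005 0.016 0.   ] q [-0.26  0.17  1.41 -0.    1.54  1.08] F [ 0.2 -0.4 -1.9] op 0.0339
need cm [ -0.28   2.35 -10.25] rz -0.009
[603.4 -42.5] [62.2 25.9] 12.6 0.08791544290301131
[584.   23.9] [60.3 25.8] 15.6 0.08712705049433943
```

Emit:
apply_moves:
  commands: [-0.2,2.3,-2,0.005,0.016,0,3,0,0,-2.5,0,0,0,3,0,0,-2.3,0,0,0,3,0,0,-1,0,0,0,3,0,0,0,0,0,0,3]

```text
t: 35.67
tool_pos: [0.6115, -0.0933, 0.1136]
orientation: [-3.122, -0.342, 0.009]
force: [-0.8, -0.0, -0.4]
opening: 0.0339
```

```bash
python3 - <<'E'
from h import *
to(.612,-.090,.095,-77)
E
```

```text
t 35.67 pos [ 0.6115 -0.0933  0.1136] psi -77.5 tilt [-0.    -0.006 -0.   ] q [-0.23  0.23  1.51 -0.    1.41  1.12] F [-0.8 -0.  -0.4] op 0.0339
need cm [ 0.05  0.33 -1.86] rz 0.009
```

Emit:
apply_moves:
  commands: [0,0.3,-0.7,0,-0.006,0,3,0,0,-0.6,0,0,0,3,0,0,-0.5,0,0,0,3,0,0,0,0,0,0,3]

```text
t: 36.17
tool_pos: [0.6128, -0.0907, 0.0965]
orientation: [3.122, 0.341, 0.006]
force: [-0.0, 0.3, -1.5]
opening: 0.0336
```

```bash
python3 - <<'E'
from h import *
to(.612,-.090,.095,-77)
E
```

```text
t 36.17 pos [ 0.6128 -0.0907  0.0965] psi -77.5 tilt [0.001 0.004 0.   ] q [-0.23  0.23  1.53  0.    1.37  1.12] F [-0.   0.3 -1.5] op 0.0336
need cm [-0.08  0.07 -0.15] rz 0.009
```

Emit:
apply_moves:
  commands: [0,0,-0.15,0,0,0,3.4,0,0,0,0,0,0,3.7,0,0,0,0,0,0,4,0,0,0,0,0,0,4,0,0,1.5,0,0,0,4,0,0,3,0,0,0,4,0,0,4,0,0,0,4,-2,-2,0.5,0,0,0,4]

```text
t: 37.17
tool_pos: [0.5939, -0.11, 0.1918]
orientation: [3.121, 0.344, 0.011]
force: [1.1, -0.4, -0.5]
opening: 0.0403
```

Emit:
apply_moves:
  commands: [-4,-4,0,0,0,0,4,-4,-4,0,0,0,0,4,-4,-4,0,0,0,0,4,-4,-4,0,0,0,0,4,-2.2,-2,0,0,0,0,4,0,0,0,0,0,0,4]

```text
t: 37.92
tool_pos: [0.4079, -0.297, 0.2027]
orientation: [3.111, 0.343, 0.027]
force: [1.3, -0.3, -0.8]
opening: 0.0402
```

```bash
python3 - <<'E'
from h import *
to(.3856,-.3092,.0294,-77.6)
m=camera_model("scene");im,d=read_camera("scene");P=cloud(d,m);cv2.imwrite("pics/c4.png",cv2.resize(im[140:300,180:436],(768,480)))
Q=P[(P[...,2]>.097)&(P[...,2]<.108)&(np.hypot(P[...,0]-.601,P[...,1]+.04)<.115)&(d>0)]
A=np.c_[2*Q[:,:2],np.ones(len(Q))];s=np.linalg.lstsq(A,(Q[:,:2]**2).sum(1),rcond=None)[0];print("skillet fit",s[:2],np.sqrt(s[2]+s[0]**2+s[1]**2))
for q in("skillet_center","skillet_tip"):
    for r in spot_point(q,"scene")[:1]: print(q,r["conf"],cw(r["point"],m))
T=(np.hypot(P[...,0]-.601,P[...,1]+.04)<.095)&(P[...,2]>.071)&(P[...,2]<.095)&(im[...,2].astype(int)-im[...,0]>15)
n,l,st,ce=cv2.connectedComponentsWithStats(T.astype(np.uint8))
for i in range(1,n):
    if st[i,4]>30: Q=P[l==i];r=cv2.minAreaRect((Q[:,:2]*1000).astype(np.float32));print(np.round(r[0],1),np.round(r[1],1),round(r[2],1),Q[:,2].max())
E
```

```text
t 37.92 pos [ 0.4079 -0.297   0.2027] psi -77.4 tilt [0.01  0.018 0.   ] q [-0.74 -0.16  1.74  0.01  1.54  0.62] F [ 1.3 -0.3 -0.8] op 0.0402
need cm [ -2.23  -1.22 -17.33] rz -0.003
skillet fit [ 0.60011055 -0.04149765] 0.10207734366901587
skillet_center 0.57 [ 0.59858901 -0.03805183  0.06241984]
skillet_tip 0.97 [0.45208886 0.11915659 0.09559516]
[580.4  29.3] [63.3 31. ] 16.3 0.09357548790293026
[602.4 -39.2] [60.6 27.9] 10.1 0.08988028950034611
[613.1 -89. ] [64.3 23.9] 12.0 0.09332502067619654
```

View pics/c4.png

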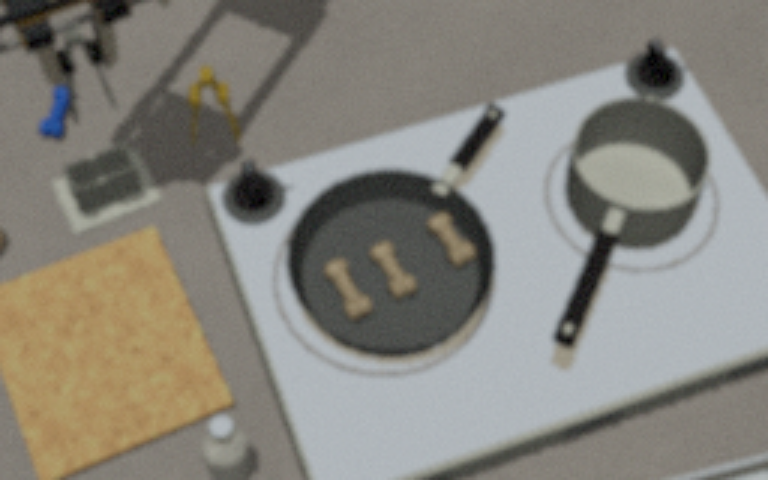

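Three bones lie flat on the skillet floor at (350,288), (395,268) and (450,238) in the crop, and the board is empty. Now return the tongs.

Emit:
apply_moves:
  commands: [-2.2,-1.2,-3,0.01,0.018,0,4,0,0,-3,0,0,0,4,0,0,-2,0,0,0,4,0,0,0,0,0,0,4,0,0,0,0,0,0,4]

```text
t: 38.7
tool_pos: [0.3924, -0.3037, 0.1224]
orientation: [-3.12, -0.363, -0.005]
force: [-0.5, -0.8, -0.6]
opening: 0.0407
```

```bash
python3 - <<'E'
from h import *
to(.3856,-.3092,.105,-77.6)
m=camera_model("wrist");im,d=read_camera("wrist");P=cloud(d,m);st=read_state();M=R.from_rotvec(st["orientation"]).as_matrix();T=(P-st["tool_pos"])@M
k=(d>0)&(abs(T[...,0])<.03)&(abs(T[...,1])<.03)&(im.max(-1)<60)&(T[...,2]<-.02)
q=T[k];print("rollers tool frame",len(q),q.min(0).round(4),q.max(0).round(4))
k=(d>0)&(abs(T[...,0])<.02)&(abs(T[...,1])<.025)&(T[...,2]>-.03)&(T[...,2]<.06)&(P[...,2]>.06)
q=T[k];print("jaws",len(q),q.min(0).round(4) if len(q) else 0,q.max(0).round(4) if len(q) else 0)
N=(abs(P[...,0]-.386)<.05)&(abs(P[...,1]+.309)<.05)&(P[...,2]>.046)&(P[...,2]<.056)
Q=P[N];r=cv2.minAreaRect((Q[:,:2]*1000).astype(np.float32));print("walls",r)
E
```

```text
t 38.7 pos [ 0.3924 -0.3037  0.1224] psi -76.7 tilt [-0.001  0.003  0.   ] q [-0.76 -0.12  1.85  0.    1.41  0.57] F [-0.5 -0.8 -0.6] op 0.0407
need cm [-0.68 -0.55 -1.74] rz -0.015
rollers tool frame 8821 [-0.0118 -0.03   -0.1452] [ 0.03   0.03  -0.035]
jaws 420 [-0.0054 -0.0206 -0.0299] [0.0104 0.0217 0.0261]
walls ((385.732177734375, -309.80242919921875), (37.557804107666016, 72.15277099609375), 12.421182632446289)
```

Emit:
apply_moves:
  commands: [-0.68,-0.55,-0.5,0,0,-0.015,4,0,0,-0.7,0,0,0,4,0,0,-0.4,0,0,0,4,0,0,0,0,0,0,4]

```text
t: 39.25
tool_pos: [0.3861, -0.3105, 0.1073]
orientation: [3.122, 0.338, 0.008]
force: [-0.9, 0.8, -0.9]
opening: 0.0406
```

```bash
python3 - <<'E'
from h import *
to(.3858,-.3095,.0295,-77.6)
E
```

```text
t 39.25 pos [ 0.3861 -0.3105  0.1073] psi -77.7 tilt [0.001 0.005 0.   ] q [-0.78 -0.11  1.87  0.    1.38  0.57] F [-0.9  0.8 -0.9] op 0.0406
need cm [-0.03  0.1  -7.78] rz 0.001
```

Emit:
apply_moves:
  commands: [0,0.1,-0.7,0,0.005,0,4,0,0,-0.7,0,0,0,4,0,0,-0.7,0,0,0,4,0,0,-0.7,0,0,0,4,0,0,0,0,0,0,4]

```text
t: 39.88
tool_pos: [0.3859, -0.309, 0.0767]
orientation: [3.123, 0.338, -0.002]
force: [-0.0, -0.1, -0.1]
opening: 0.0403
```

```bash
python3 - <<'E'
from h import *
to(.3858,-.3095,.0295,-77.6)
E
```

```text
t 39.88 pos [ 0.3859 -0.309   0.0767] psi -77.7 tilt [ 0.001 -0.001  0.   ] q [-0.78 -0.08  1.9  -0.    1.32  0.58] F [-0.  -0.1 -0.1] op 0.0403
need cm [-0.01 -0.05 -4.72] rz 0.001
```

Entering cleanly.

Emit:
apply_moves:
  commands: [0,0,-0.8,0,0,0,4,0,0,-0.8,0,0,0,4,0,0,-0.8,0,0,0,4,0,0,-0.8,0,0,0,4,0,0,-0.7,0,0,0,4,0,0,0,0,0,0,4]

```text
t: 40.62
tool_pos: [0.3857, -0.3089, 0.0348]
orientation: [3.123, 0.338, -0.002]
force: [-0.4, -0.1, -1.0]
opening: 0.0401
```

```bash
python3 - <<'E'
from h import *
to(.3858,-.3095,.0295,-77.6)
E
```

```text
t 40.62 pos [ 0.3857 -0.3089  0.0348] psi -77.7 tilt [ 0.    -0.001  0.   ] q [-0.78 -0.03  1.93 -0.    1.24  0.58] F [-0.4 -0.1 -1. ] op 0.0401
need cm [ 0.01 -0.06 -0.53] rz 0.001
```

Emit:
apply_moves:
  commands: [0,0,-0.4,0,0,0,4,0,0,0,0,0,0,5,0,0,0,0,0,0,6.5,0,0,0,0,0,0,7,0,0,0.8,0,0,0,7,0,0,2,0,0,0,7,0,0,4,0,0,0,7,0,0,5,0,0,0,7]

```text
t: 41.62
tool_pos: [0.3839, -0.3071, 0.1502]
orientation: [-3.119, -0.337, 0.007]
force: [-0.1, -1.0, 0.3]
opening: 0.0698
```

Emit:
apply_moves:
  commands: [0,0,3,0,0,0.18,7,1,1.8,0,0,0,0.18,7,1,1.8,0,0,0,0.18,7,1,1.8,0,0,0,0.18,7,1,1.8,0,0,0,0.18,7,1,1.8,0,0,0,0.18,7,1,1.8,0,0,0,0.18,7,1,1.8,0,0,0,0.18,7]

```text
t: 42.62
tool_pos: [0.459, -0.1817, 0.1949]
orientation: [2.068, 2.35, 0.013]
force: [0.8, 0.1, -0.4]
opening: 0.0699
```

Emit:
apply_moves:
  commands: [0,0,0,0,0,0.18,7,0,0,0,0,0,0.18,7,0,0,0,0,0,0.18,7,0,0,0,0,0,0.18,7,0,0,0,0,0,0.18,7,0,0,0,0,0,0.18,7,0,0,0,0,0,0.18,7,0,0,0,0,0,0.18,7]

```text
t: 43.62
tool_pos: [0.4609, -0.1803, 0.2019]
orientation: [-0.076, 3.132, 0.023]
force: [0.0, 0.9, -0.0]
opening: 0.0699
```

```bash
python3 - <<'E'
from h import *
to(.4735,-.156,.042,93)
m=camera_model("wrist");im,d=read_camera("wrist");P=cloud(d,m);cv2.imwrite("pics/w11.png",im)
m2=camera_model("scene");i2,d2=read_camera("scene");P2=cloud(d2,m2)
cv2.imwrite("pics/s11.png",i2)
def rect(P,k,n):
    Q=P[k]
    if len(Q)>8: r=cv2.minAreaRect((Q[:,:2]*1000).astype(np.float32));print(n,np.round(r[0],1),np.round(r[1],1),round(r[2],1),len(Q),Q[:,2].max().round(3))
    else: print(n,len(Q))
for n,p in(("w",P),("s",P2)):
    rect(p,(np.hypot(p[...,0]-.4735,p[...,1]+.156)<.035)&(p[...,2]>.092)&(p[...,2]<.112),"knob "+n)
    N=np.hypot(p[...,0]-.386,p[...,1]+.3095)<.05
    rect(p,N&(p[...,2]>.08)&(p[...,2]<.13),"tongs "+n);rect(p,N&(p[...,2]>.112)&(p[...,2]<.15),"top "+n)
E
```

```text
t 43.62 pos [ 0.4609 -0.1803  0.2019] psi 92.8 tilt [-0.015  0.009  0.   ] q [-0.49 -0.17  1.75  0.02  1.56 -2.11] F [ 0.   0.9 -0. ] op 0.0699
need cm [  1.26   2.43 -15.99] rz 0.003
knob w [ 472.7 -157.6] [41.2 14.2] 1.0 700 0.106
tongs w [ 385.7 -308.9] [23.8 43.6] 12.3 1398 0.126
top w [ 385.6 -308.7] [20. 15.] 11.4 596 0.126
knob s [ 474.  -155.7] [43.  13.4] 0.8 60 0.11
tongs s [ 384.9 -307. ] [28.5 44.7] 17.6 112 0.129
top s [ 385.2 -307.4] [21.6 13.8] 10.7 32 0.129
```

Emit:
apply_moves:
  commands: [1.2,2.3,-2,-0.015,0.009,-0.03,5,0,0,-4,0,0,0,4,0,0,-4,0,0,0,4,0,0,-1.5,0,0,0,4,0,0,0,0,0,0,4]

```text
t: 44.35
tool_pos: [0.4749, -0.1575, 0.0881]
orientation: [0.013, 3.136, -0.005]
force: [-0.8, 0.6, 1.3]
opening: 0.04
```

```bash
python3 - <<'E'
from h import *
to(.473,-.157,.052,91)
m=camera_model("wrist");im,d=read_camera("wrist");P=cloud(d,m)
r=np.hypot(P[...,0]-.473,P[...,1]+.157);Q=P[(r<.032)&(P[...,2]>.063)&(P[...,2]<.11)];print("knob z hist",np.histogram(Q[:,2],bins=np.arange(.063,.112,.004)))
E
```

```text
t 44.35 pos [ 0.4749 -0.1575  0.0881] psi 89.5 tilt [0.003 0.006 0.   ] q [-0.42 -0.08  1.88 -0.    1.34 -1.98] F [-0.8  0.6  1.3] op 0.04
need cm [-0.19  0.05 -3.61] rz 0.026
knob z hist (array([2935,  131, 1728,   61,   38,   36,   41,   47,   44,  475, 1063,
          0]), array([0.063, 0.067, 0.071, 0.075, 0.079, 0.083, 0.087, 0.091, 0.095,
       0.099, 0.103, 0.107, 0.111]))
```

Emit:
apply_moves:
  commands: [-0.2,0,-1.2,0.003,0.006,0.026,4,0,0,-1.2,0,0,0,4,0,0,-1,0,0,0,4,0,0,0,0,0,0,4,0,0,0,0,0,0,2.5,0,0,0,0,0,0,1,0,0,0,0,0,0,1,0,0,0,0,0,0,1]
  squeeze: 20

```text
t: 45.4
tool_pos: [0.4759, -0.1568, 0.0567]
orientation: [-0.028, 3.136, 0.002]
force: [-0.2, 1.4, -1.4]
opening: 0.0138
```

```bash
python3 - <<'E'
from h import *
to(.473,-.157,.052,91)
E
```

```text
t 45.4 pos [ 0.4759 -0.1568  0.0567] psi 91.0 tilt [-0.001  0.006  0.   ] q [-0.42 -0.04  1.9   0.    1.28 -2.01] F [-0.2  1.4 -1.4] op 0.0138
need cm [-0.29 -0.02 -0.47] rz -0.001
```

Emit:
apply_moves:
  commands: [-0.2,0,0,0,0,-0.17,1,0,0,0,0,0,-0.17,1,0,0,0,0,0,-0.17,1,0,0,0,0,0,-0.17,1,0,0,0,0,0,-0.17,1,0,0,0,0,0,-0.17,1,0,0,0,0,0,-0.17,1,0,0,0,0,0,-0.1,1]

```text
t: 46.4
tool_pos: [0.4744, -0.1589, 0.0567]
orientation: [1.914, 2.483, -0.015]
force: [-0.8, 0.4, -1.1]
opening: 0.0138
```

```bash
python3 - <<'E'
from h import *
to(.473,-.157,.056,91-84); print(read_state()["wrist_torque"])
E
```

```text
t 46.4 pos [ 0.4744 -0.1589  0.0567] psi 14.7 tilt [ 0.011 -0.001  0.   ] q [-0.42 -0.04  1.9  -0.01  1.28 -0.67] F [-0.8  0.4 -1.1] op 0.0138
need cm [-0.14  0.19 -0.07] rz -0.135
[0.12894456 0.18861832 0.04985293]
```

Emit:
apply_moves:
  commands: [-0.1,0.15,0,0.01,0,-0.07,1,0,0,0,0,0,-0.06,1,0,0,0,0,0,-0.03,1,0,0,0,0,0,0,1]

```text
t: 46.9
tool_pos: [0.4743, -0.1588, 0.0568]
orientation: [2.114, 2.319, -0.004]
force: [0.6, 0.3, -2.0]
opening: 0.0141
```

```bash
python3 - <<'E'
from h import *
to(.473,-.157,.056,91-86); print(read_state()["wrist_torque"])
E
```

```text
t 46.9 pos [ 0.4743 -0.1588  0.0568] psi 5.3 tilt [0.004 0.    0.   ] q [-0.42 -0.04  1.9  -0.    1.28 -0.51] F [ 0.6  0.3 -2. ] op 0.0141
need cm [-0.13  0.18 -0.08] rz -0.005
[-0.05082293 -0.03470957  0.47632066]
```

At the stop (torque has risen, turned 1.495 rad). Release, lift clear, move back and check everything.

Emit:
apply_moves:
  commands: [0,0,0,0,0,0,3,0,0,0,0,0,0,4,0,0,1,0,0,0,4,0,0,3,0,0,0,4,0,0,5,0,0,0,4,0,0,5,0,0,0,4,-3,3,4,0,0,0,4,-3,4,4,0,0,0,4]

```text
t: 47.9
tool_pos: [0.4118, -0.0894, 0.2817]
orientation: [-2.117, -2.319, 0.006]
force: [1.4, 0.0, 0.0]
opening: 0.0398
```

Emit:
apply_moves:
  commands: [0,5,1,0,0,0,4,0,5,1,0,0,0,4,0,5,0,0,0,0,4,0,5,0,0,0,0,4,0,0,0,0,0,0,4]

```text
t: 48.52
tool_pos: [0.4112, 0.1177, 0.3132]
orientation: [2.109, 2.312, 0.011]
force: [-0.3, -0.1, -0.4]
opening: 0.04
```

```bash
python3 - <<'E'
from h import *
to(.4,.1,.3)
m=camera_model("scene");im,d=read_camera("scene");P=cloud(d,m);cv2.imwrite("pics/f.png",cv2.resize(im[130:310,150:470],(800,450)))
p=P
def rect(k,n):
    Q=P[k]
    if len(Q)>8: r=cv2.minAreaRect((Q[:,:2]*1000).astype(np.float32));print(n,np.round(r[0],1),np.round(r[1],1),round(r[2],1),len(Q),Q[:,2].max().round(3))
    else: print(n,len(Q))
for c,n in(((.4735,-.156),"R"),):
    rect((np.hypot(p[...,0]-c[0],p[...,1]-c[1])<.035)&(p[...,2]>.094)&(p[...,2]<.112),"knob "+n)
N=np.hypot(p[...,0]-.386,p[...,1]+.3095)<.05
rect(N&(p[...,2]>.08)&(p[...,2]<.13),"tongs");rect(N&(p[...,2]>.112)&(p[...,2]<.15),"top")
hob=np.array([.605,.0945]);a=np.radians(5.6);Rm=np.array([[np.cos(a),np.sin(a)],[-np.sin(a),np.cos(a)]])
for q in("skillet_center","skillet_tip","saucepan_center","saucepan_tip"):
    for r in spot_point(q,"scene")[:1]: X=cw(r["point"],m);print(q,round(r["conf"],2),X.round(3),"hob",(Rm@(X[:2]-hob)).round(3))
T=(np.hypot(P[...,0]-.601,P[...,1]+.04)<.095)&(P[...,2]>.071)&(P[...,2]<.1)&(im[...,2].astype(int)-im[...,0]>15)
n,l,st,ce=cv2.connectedComponentsWithStats(T.astype(np.uint8))
for i in range(1,n):
    if st[i,4]>30: rect(l==i,"bone")
E
```

```text
t 48.52 pos [0.4112 0.1177 0.3132] psi 5.3 tilt [0.003 0.013 0.   ] q [ 0.16 -0.37  1.71 -0.    1.78  0.07] F [-0.3 -0.1 -0.4] op 0.04
need cm [-1.12 -1.77 -1.32] rz None
knob R [ 472.4 -156.3] [17.3 39.6] 6.5 67 0.109
tongs [ 385.1 -306.6] [30.2 43.6] 11.4 111 0.127
top [ 384.4 -306.7] [23.1 12.5] 13.5 33 0.127
skillet_center 0.69 [ 0.6   -0.039  0.062] hob [-0.018 -0.132]
skillet_tip 0.92 [0.448 0.122 0.096] hob [-0.154  0.043]
saucepan_center 0.76 [0.575 0.23  0.102] hob [-0.017  0.137]
saucepan_tip 0.96 [0.747 0.087 0.132] hob [ 0.141 -0.021]
bone [583.   26.6] [59.1 30.3] 24.7 136 0.091
bone [602.8 -39.9] [59.8 26. ] 13.2 138 0.091
bone [612.  -88.8] [67.  25.5] 12.0 150 0.091
```

View pics/f.png

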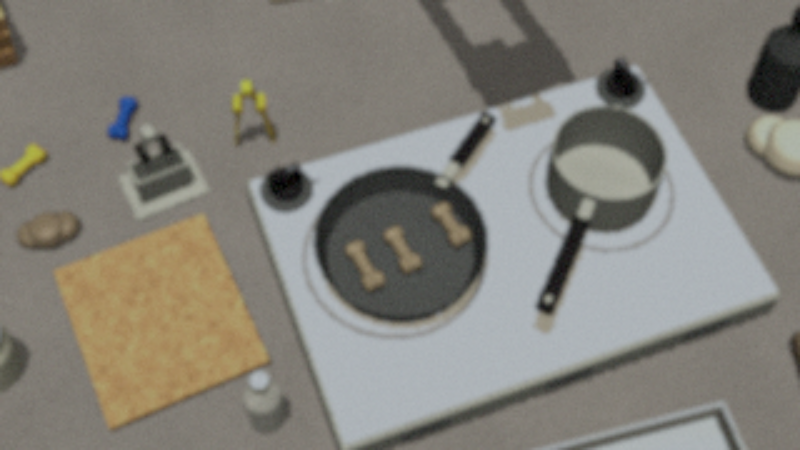

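The final view shows both handles over the white top, three bones flat in the skillet at (365,265), (402,248) and (452,222), the tongs upright in the holder at (160,165), and the right knob turned. Handing in.

```bash
python3 -c "
from plant import *
print(close_job())"
```

```text
the job is handed in; nothing more can be done
None
```

I did every step of the task and handed the job in at about 48.5 s of the 208 s allowed. My last camera checks found nothing out of place, but no verdict was reported.

**What I did:**
- I swung both pan handles in over the white top.
- I moved the three bones from the cork board to the skillet floor with the tongs, then stood the tongs back in their holder. Only three bones were present; the blue and yellow ones off the board are look-alikes.
- I turned the right knob clockwise to its stop.

**Last checks:**

| Item | Reading |
|---|---|
| Skillet handle tip, from the middle of the hob | (−154, 43) mm, over the top |
| Saucepan handle tip, from the middle of the hob | (141, −21) mm, over the top |
| Pans | within about 10 mm of their ring centres |
| Bones from the skillet's centre | about 2, 50 and 70 mm, flat and separate (limit 85 mm) |
| Tongs | upright, back in their original spot in the holder |
| Right knob | turned about 1.48 rad (1.25 needed) |
| Left knob, look-alikes and other bench items | never touched; I did not measure their positions again at the end |

**What went wrong or disagreed:**
- **Fingertip height:** the real fingertips were about 37 mm higher than the reported TCP height. My first grasp of the saucepan handle closed on air; I corrected every later move for this.
- **First bone:** it now lies about 20 mm further out than where I set it down. It may have rolled or been knocked, but it is still flat and within the limit, so I left it.

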